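# Lay a tall crystal tower away in the specimen drawer

### The job

Put the tall pale crystal tower that stands on the table away in the empty bay of the little wooden specimen drawer: it is too tall to stand in there, so lay it down flat in that bay, easing it all the way over, because it chips if it topples, drops or is knocked hard. Draw the drawer out further if you need the room, then push it fully home, past its roller catch, without slamming it. Leave the short tower lying in the other bay, and do not disturb the jar or the flat stone on top of the drawer unit.

Things in the scene. Friction and masses are not known exactly. Their poses are not given: they have to be found in the camera images.
- drawer_unit: Low wooden single-drawer unit, fixed on the table: 150 deep (x) x 180 wide (y) x 66 mm high, flat top. Origin: centre of its underside. x axis from its front to its back (away from the robot), y to its left, z up. Front opening at x = -75 mm, clear height 42 mm above the drawer's floor. Beside it: a vice (right, 96 mm high), a scale (left, 69 mm).
- drawer (a joint): How far the drawer is out, in m: 0 fully home, 0.125 at its firm outer stop; slides along the unit's -x. Starts part open. Friction about 1.5 N. A sprung roller catch at the back is met at about 0.013 when closing, needs about 10 N in all, gives way at about 0.006 and from 0.005 draws the drawer home and holds it; short of that it pushes it back out a little.
- handle (a point): Middle of the drawer's steel bar handle: level round bar 8 mm thick, 84 mm long along the unit's y, 36 mm above the table, its centre line 32 mm in front of the drawer's front face (28 mm clear gap behind it, open above and below). The front plate is 8 mm thick, 176 wide, 12 to 58 mm above the table. Axes as the unit's.
- bay (a point): Centre of the floor of the empty left (+y) bay; moves with the drawer, axes as the unit's. Bay 133 long (x), 76 mm wide, floor 16 mm above the table. Front wall (the front plate) 66.5 mm toward -x, 42 mm higher than the floor; outer side wall 32, back wall 24, middle divider 12 mm high. With the drawer at its stop the front 125 mm of the bay are clear of the unit's top.
- other_bay (a point): Centre of the felt floor of the right bay (-y), which holds the short tower; the same size and axes.
- tower: The tall tower: a colourless, pale polished stone, the only tower that stands upright on the table. 104 mm tall, a six-sided prism about 24 mm across with a pointed top, about 0.11 kg. Origin: centre of its flat foot; its z axis points from foot to point. Its two broadest flats face its own +x and -x, 24 mm apart; the sides are straight up to 75 mm, the point above.
- tower_point (a point): The pointed tip of the tall tower, 104 mm from its foot along its z axis.
- short_tower: A short grey six-sided stone tower, 82 mm long and 20 to 24 mm across, lying in the right bay with its point toward the back; stays there. Origin: centre of its foot; z axis from foot to point.
- short_tower_point (a point): The tip of the short tower, 82 mm from its foot.
- jar: A bystander: clear jar with a black lid, 46 mm across, 74 mm tall, standing on the table. Origin: centre of its underside.
- flat_stone: A bystander: a flat red polished stone, 40 x 40 x 22 mm, lying on top of the drawer unit toward the back. Origin: centre of its underside.
Things that resemble listed ones, but are neither listed nor needed, are in the scene too. Leave any green look-alike of the short_tower alone.

How it is judged:
By the outcome, as a careful person would: the job done as asked, in the order asked, and still so for the second after the job is handed in, with the robot touching nothing.
It also fails if it takes over 64 s, if anything falls off the work surface, if the arm or the gripper's body presses on something with over 40 N, if the wrist force passes 120 N, or if a joint passes its speed limit or range.

### The arm

A 6-joint arm with a two-finger parallel gripper is mounted at the origin on a cart in front of the work surface, level with it; the furniture and walls round the work are solid. World frame = base frame: x ahead of the robot, y to its left, z up, the work surface at z = 0. Lengths are in m, angles in rad, forces in N, time in s.
With the tool pointing down it reaches from about 0.425 to 0.95 m from the base axis. Payload 3.5 kg.
Tool frame: the origin (TCP) lies midway between the tips of the shut fingers; the grasp point (between the pads) lies 19 mm behind it (ctrl.hold_point_z is the distance from the TCP to the grasp point, in m); z points along the fingers, y is the line along which they close (so a half turn about z gives the same grasp; the last joint's range is limited). The gripper opens to 85 mm and grips with 20 to 120 N. Pads are 22 mm wide; open, the fingers measure 114 mm over their backs; the gripper's body (76 mm by 85 mm) begins 54 mm behind the grasp point. The pads swing forward as they close: fully open they stand 13 mm farther back than shut.
Start: joints at [-1.447, 0.286, 1.577, -0, 1.279, -0.15], TCP at [0.183, -0.65, 0.231] pointing down, gripper open.
Joint ranges: [-2.77, 2.77], [-0.9, 2.22], [0.21, 2.48], [-1.53, 4.67], [0.24, 2.81], [-2.84, 2.84]. Speed limits (rad/s): [2.79, 2.79, 3.14, 3.14, 3.14, 3.14].

### API

Orientations are given as a unit quaternion [x, y, z, w].
In Python, from plant import readout, cams, sign_off, ctrl gives the robot as it stands. The module is installed in compiled form; this text tells all that it offers.
- The arm moves only by the tool step_arm, never from a script. Its argument "increments" is a list of rows, each a list of 2 entries, a list of its own where there are three numbers: the shift along the world's x, y, z in mm, then the turn, a rotation vector about the world's x, y, z in rad. In form: [[[x, y, z], [rx, ry, rz]], ...]. A call has 1 to 8 rows; each row shifts and turns the commanded pose from where the row before left it; what a row does not reach is not made up. A row lasts 1/12 s, in which the tool goes at most 41.7 mm and 7.16 degrees, less where a joint would pass 70% of its speed; a pose out of reach is approached as far as the arm can. A call is refused whole if a number of a shift passes 41.7 or a number of a turn 0.125, either way. A call with a gripper value outside its range is refused whole. "fingers" is the opening, from -1 (shut) to 1 (fully open), set as the call begins (left out, the last holds). The fingers move at their own pace and stop on an object; "grip_force" is the grip in N (left out, the last holds). Time passes only in rows, so rows that do not move let the fingers close. It gives the time, the measured TCP pose, the force, the opening and the grip force at its end, in the units of the state.
- readout.get_state(): the state, without advancing time (a new reading comes with each control period).
- cams.read_camera(name): name is "scene" or "top" or "wrist"; returns the picture (384x512x3 uint8, red, green, blue); there is no depth.
- cams.get_calibration(name): a dict with "fx", "fy", "cx", "cy" (pixels), "eye" and "rotation" of the camera in the world; the wrist camera has in their place "T_tool_cam" (4x4, takes a point from camera to tool coordinates, whose origin is the TCP and whose axes are the flange's). Camera axes: x right, y up, looking along -z (the intrinsics and any distortion apply to the point x, -y, -z); pixel columns grow to the right and rows downward; lengths in m; the calibration is good to about 2 mm. A picture is of the moment at which its call begins: read the wrist's pose just before it. get_calibration takes no time and is no camera call.
- sign_off(): hands the job in; it is judged then, once.
The state is a dict: "time": time; "qpos": joint angles; "dq": joint speeds; "joint_efforts": joint torques, N m; "eef_pos": TCP position; "tcp_rot": TCP orientation; "contact_force": force on the tool from outside, world axes, zero at the start; "wrist_torque": the same for the moment, N m; "opening": opening from 0.0 (shut) to 1.0 (fully open); "finger_force": force on a finger pad.
Only numpy, scipy, OpenCV 4.12 (cv2) and the standard library are available. Lean on these libraries where they do the work, as an engineer would, in place of code of your own. Each camera call takes 0.05 s, during which the arm holds its last target. There are 200 camera calls.

## Working session

There is one attempt and no reset: what is moved stays moved. The work goes in short steps, Python scripts to look and compute and a tool call to move; the robot and the scene stay as the last step left them, time stands still between calls to the robot, and variables do not carry over. Pictures are saved under pics/ and viewed, at most 10 in all, crops included, and the job is handed in when it is done.

Besides the shell and the picture viewer there is one more tool, called as name(argument=value, ...) on one line, values as JSON. step_arm: Moves the arm, as the interface text tells. Its arguments: {"type":"object","properties":{"increments":{"type":"array","items":{"type":"array"}},"fingers":{"type":"number"},"grip_force":{"type":"number"}},"required":["increments"]}

```bash
mkdir -p pics
cat > h.py <<'E'
import numpy as np, cv2
from plant import readout, cams, sign_off, ctrl
def ray(name,u,v):
    c=cams.get_calibration(name)
    K=np.array([[c['fx'],0,c['cx']],[0,c['fy'],c['cy']],[0,0,1]],float)
    d=np.array(c.get('distortion',np.zeros(5)),float) if 'distortion' in c else np.zeros(5)
    p=cv2.undistortPoints(np.array([[[u,v]]],float),K,d)[0,0]
    return np.array(c['eye']), np.array(c['rotation'])@np.array([p[0],-p[1],-1.])
def onz(name,u,v,z):
    e,d=ray(name,u,v); return e+d*(z-e[2])/d[2]
def proj(name,P):
    c=cams.get_calibration(name); q=np.array(c['rotation']).T@(np.array(P)-np.array(c['eye']))
    return c['cx']+c['fx']*q[0]/-q[2], c['cy']+c['fy']*q[1]/q[2]
def save(name,f,crop=None,s=1):
    im=cams.read_camera(name)
    np.save('pics/'+f+'.npy',im)
    o=im if crop is None else im[crop[1]:crop[3],crop[0]:crop[2]]
    if s!=1:o=cv2.resize(o,None,fx=s,fy=s,interpolation=cv2.INTER_CUBIC)
    cv2.imwrite('pics/'+f+'.png',o[:,:,::-1]); return im
E
python3 - <<'E'
from h import *
for n in('scene','top','wrist'):print(n,cams.get_calibration(n))
a=save('scene','s0');b=save('top','t0')
v=cv2.resize(np.vstack([a,b]),None,fx=.78,fy=.78,interpolation=cv2.INTER_AREA)
cv2.imwrite('pics/both.png',v[:,:,::-1])
print(readout.get_state(),ctrl.hold_point_z)
E
```

```text
scene {'fx': 486.07785048527955, 'fy': 486.07785048527955, 'cx': 262.22326075975104, 'cy': 186.7318114380209, 'eye': array([-0.087686  ,  1.04893587,  0.97260022]), 'rotation': array([-0.12211674,  0.4438293 ,  0.85205819, -0.24919851])}
top {'fx': 468.70160496836496, 'fy': 468.70160496836496, 'cx': 256.4790213479646, 'cy': 192.09383543140626, 'eye': array([3.85017511e-01, 7.83973621e-05, 1.26707906e+00]), 'rotation': array([ 0.05977482, -0.04937308, -0.70188602,  0.7080574 ])}
wrist {'fx': 322.18346950327555, 'fy': 322.18346950327555, 'cx': 261.1014754509584, 'cy': 188.11320343815112, 'T_tool_cam': array([[-1.02934425e-03,  9.64440722e-01,  2.64297246e-01,
         6.73939444e-02],
       [ 9.99999191e-01,  1.19030062e-03, -4.48854348e-04,
        -9.85705909e-04],
       [-7.47486588e-04,  2.64296570e-01, -9.64441167e-01,
        -1.42963246e-01],
       [ 0.00000000e+00,  0.00000000e+00,  0.00000000e+00,
         1.00000000e+00]])}
{'time': 0.1, 'qpos': array([-1.44701927e+00,  2.87095514e-01,  1.57802404e+00, -2.71483494e-05,
        1.27861147e+00, -1.49967170e-01]), 'dq': array([-0.00037568, -0.00340363, -0.00391336, -0.00041264, -0.00195039,
        0.00109518]), 'joint_efforts': array([ 5.67654624e-04, -4.07297051e+01, -2.93699080e+01, -1.54668815e-04,
        3.41207917e-03, -1.01693408e-05]), 'eef_pos': array([ 0.18244756, -0.64925811,  0.23007676]), 'tcp_rot': array([ 9.90646525e-01,  1.36448963e-01,  1.00707324e-06, -1.06926286e-03]), 'contact_force': array([-0.40225947, -0.20159457, -0.25166394]), 'wrist_torque': array([ 0.04643054, -0.01557325, -0.01877413]), 'finger_force': 0.0, 'opening': 1.003443746214978} 0.0187
```

View pics/s0.png

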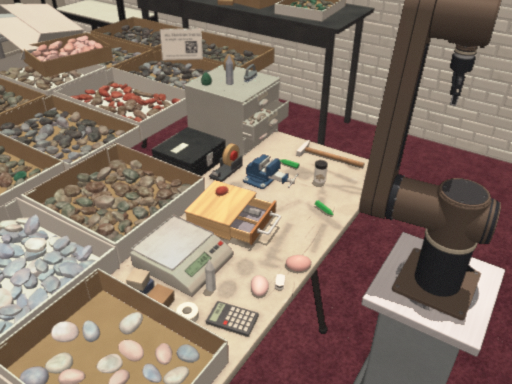

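View pics/t0.png

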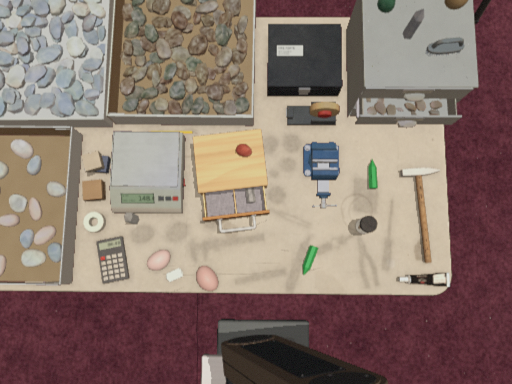

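The scene picture shows a pale tower standing at (210,279), the drawer unit at about (235,215) and the jar at (320,172). The top picture shows the tower at (131,218), the unit at (230,165), the drawer at (235,203), the red stone at (244,150) and the jar at (363,226).

Things that could be mistaken for the tower:
- Grey tower on the cabinet: scene (229,68), top (415,20).
- Green lying towers: top (310,260) and (373,175).
- Short tower in the drawer: top (252,195).

I choose the one at scene (210,279), since it is the only one standing on the table.

```bash
sed -i "s/np.array(c\['rotation'\])/Rm(c)/g" h.py
cat >> h.py <<'E'
from scipy.spatial.transform import Rotation as R
def Rm(c): return R.from_quat(c['rotation']).as_matrix()
E
python3 - <<'E'
from h import *
a=np.load('pics/s0.npy');b=np.load('pics/t0.npy')
A=cv2.resize(a[180:310,150:290],None,fx=2.8,fy=2.8,interpolation=cv2.INTER_CUBIC)
B=cv2.resize(b[120:240,105:275],None,fx=2.3,fy=2.3,interpolation=cv2.INTER_CUBIC)
h=max(A.shape[0],B.shape[0]);pad=lambda x:np.pad(x,((0,h-x.shape[0]),(0,0),(0,0)))
C=np.hstack([pad(A),pad(B)]);print(C.shape);cv2.imwrite('pics/c0.png',C[:,:,::-1])
for n,u,v,z in [('top',131,218,0),('scene',209,293,0),('scene',211,264,.104),('top',235,222,.036),('top',363,226,.074),('top',230,165,.066)]:print(n,u,v,onz(n,u,v,z))
E
```

```text
(364, 783, 3)
top 131 218 [0.50829068 0.36077068 0.        ]
scene 209 293 [0.49460304 0.36508506 0.        ]
scene 211 264 [0.48710699 0.35809017 0.104     ]
top 235 222 [0.49654191 0.07498882 0.036     ]
top 363 226 [ 0.48570612 -0.25280214  0.074     ]
top 230 165 [0.64331793 0.08879817 0.066     ]
```

View pics/c0.png

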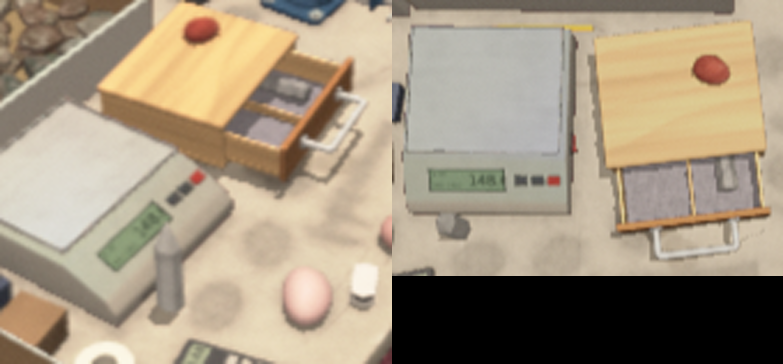

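The crop confirms it: a pale grey upright tower just in front of the scale. The drawer is part open, its left bay is empty, and the short tower lies in the right bay. Next I'll work out the unit's pose.

Run:
```python
from h import *
f=lambda x,y:((x-392)/2.3+105,y/2.3+120)
g=lambda x,y:(x/2.8+150,y/2.8+180)
pts={'FL':(607,165),'FR':(767,150),'BL':(596,38),'BR':(752,22)}
P={k:onz('top',*f(*v),.066) for k,v in pts.items()}
for k in P:print(k,P[k].round(4))
S={'FL':(225,130),'FR':(297,43),'BL':(100,88),'BR':(180,3)}
for k in S:print('scene',k,onz('scene',*g(*S[k]),.066).round(4))
print('plate L/R top', onz('top',*f(618,229),.058).round(4),onz('top',*f(769,211),.058).round(4))
print('handle ends', onz('top',*f(657,255),.036).round(4),onz('top',*f(737,247),.036).round(4))
print('handle scene', onz('scene',*g(322,148),.036).round(4),onz('scene',*g(362,100),.036).round(4))
def tri(a,b):
    e1,d1=ray('top',*a);e2,d2=ray('scene',*b)
    d1/=np.linalg.norm(d1);d2/=np.linalg.norm(d2)
    t=np.linalg.lstsq(np.c_[d1,-d2],e2-e1,rcond=None)[0]
    p,q=e1+t[0]*d1,e2+t[1]*d2;return (p+q)/2,np.linalg.norm(p-q)
# tower colours in top: dark grey blob
print('tip',tri(f(443,217),g(167,226)))
print('foot scene',onz('scene',*g(170,308),0))
print('scale front L,R z~.03',onz('top',*f(404,213),.03).round(3),onz('top',*f(570,213),.03).round(3))
print('green',onz('top',310,260,.01),'pink eggs',onz('top',207,278,.02),onz('top',159,260,.02))
# table edge
print('edge',onz('top',256,292,0),onz('top',450,290,0),onz('top',75,200,.0))
```

```text
FL [0.5718 0.1695 0.066 ]
FR [ 0.5903 -0.0112  0.066 ]
BL [0.7197 0.1864 0.066 ]
BR [0.7397 0.007  0.066 ]
scene FL [0.5586 0.1742 0.066 ]
scene FR [0.5788 0.0053 0.066 ]
scene BL [0.7116 0.1902 0.066 ]
scene BR [0.7366 0.0138 0.066 ]
plate L/R top [0.5002 0.1561 0.058 ] [ 0.522  -0.0139  0.058 ]
handle ends [0.4729 0.1135 0.036 ] [0.4828 0.0222 0.036 ]
handle scene [0.4775 0.1136 0.036 ] [0.4834 0.0209 0.036 ]
tip (array([0.506278  , 0.34302356, 0.09393123]), np.float64(0.0045898968255525426))
foot scene [0.4972127  0.35416738 0.        ]
scale front L,R z~.03 [0.519 0.409 0.03 ] [0.521 0.216 0.03 ]
green [ 0.39967872 -0.12406632  0.01      ] pink eggs [0.3502308  0.14694679 0.02      ] [0.39570407 0.27513809 0.02      ]
edge [0.31452554 0.01838559 0.        ] [ 0.3251141  -0.49279913  0.        ] [0.55653176 0.51756888 0.        ]
```

step_arm(increments=[[[31,31,0],[0,0,0.067]],[[31,31,0],[0,0,0.067]],[[31,31,0],[0,0,0.067]],[[31,31,0],[0,0,0.067]],[[31,31,0],[0,0,0.067]],[[31,31,0],[0,0,0.067]],[[31,31,0],[0,0,0.067]],[[31,31,0],[0,0,0.067]]], fingers=-0.5)

```text
time: 0.77
eef_pos: [0.4191, -0.4122, 0.2309]
tcp_rot: [0.919, 0.395, -0.0, -0.0]
contact_force: [2.1, -0.1, 0.0]
opening: 0.248
finger_force: 0.0
```

step_arm(increments=[[[4,39,0],[0,0,0.072]],[[4,39,0],[0,0,0.072]],[[4,39,0],[0,0,0.072]],[[4,39,0],[0,0,0.072]],[[4,39,0],[0,0,0.072]],[[4,39,0],[0,0,0.072]],[[4,39,0],[0,0,0.072]],[[4,39,0],[0,0,0.072]]])

```text
time: 1.43
eef_pos: [0.4497, -0.1002, 0.231]
tcp_rot: [0.768, 0.64, -0.0, -0.0]
contact_force: [1.3, 0.6, -0.2]
opening: 0.249
finger_force: 0.0
```

step_arm(increments=[[[4,39,-10],[0,0,0.072]],[[4,39,-10],[0,0,0.072]],[[4,39,-10],[0,0,0.072]],[[4,39,-10],[0,0,0.072]],[[0,0,0],[0,0,0]],[[0,0,0],[0,0,0]]])

```text
time: 1.93
eef_pos: [0.4652, 0.0558, 0.1901]
tcp_rot: [0.668, 0.744, -0.001, -0.001]
contact_force: [0.6, 0.4, -0.4]
opening: 0.251
finger_force: 0.0
```

```bash
cat >> h.py <<'E'
def st():
    s=readout.get_state(); q=R.from_quat(s['tcp_rot'])
    import json
    open('log.txt','a').write(json.dumps([list(map(float,s['qpos'])),list(map(float,s['eef_pos'])),list(map(float,s['tcp_rot']))])+'\n')
    print('t',round(s['time'],2),'q',s['qpos'].round(3),'p',s['eef_pos'].round(4),'tz',q.apply([0,0,1]).round(3),'ty',q.apply([0,1,0]).round(3),'F',s['contact_force'].round(1),'op',round(s['opening'],3),'ff',round(s['finger_force'],1))
    return s
def wcam(f,crop=None,s=1):
    x=readout.get_state(); T=np.eye(4);T[:3,:3]=R.from_quat(x['tcp_rot']).as_matrix();T[:3,3]=x['eef_pos']
    c=cams.get_calibration('wrist'); T=T@np.array(c['T_tool_cam']); np.save('pics/'+f+'_T.npy',T)
    save('wrist',f,crop,s); return T
def wz(T,u,v,z):
    c=cams.get_calibration('wrist'); d=T[:3,:3]@np.array([(u-c['cx'])/c['fx'],-(v-c['cy'])/c['fy'],-1]); e=T[:3,3]
    return e+d*(z-e[2])/d[2]
E
python3 - <<'E'
from h import *
st();T=wcam('w1')
E
```

```text
t 1.93 q [-0.097 -0.141  2.107 -0.     1.178 -0.205] p [0.4652 0.0558 0.1901] tz [-0.003 -0.    -1.   ] ty [ 0.994  0.107 -0.003] F [ 0.6  0.4 -0.4] op 0.251 ff 0.0
```

View pics/w1.png

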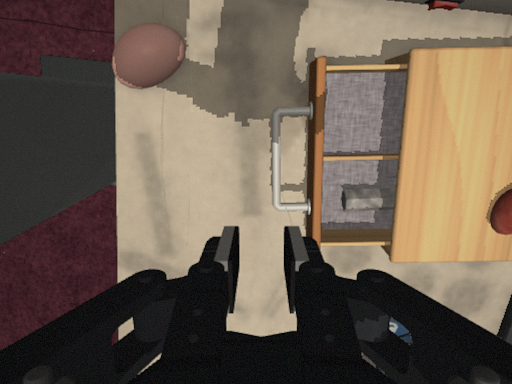

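The wrist view shows the handle bar from (277,112) to (277,207), the drawer plate at x≈316, the empty bay at (355,110) and the short tower at (362,196).

Run:
```python
from h import *
T=np.load('pics/w1_T.npy')
for n,u,v,z in [('h top',276,112,.036),('h bot',276,207,.036),('plate top L',316,57,.058),('plate top R',316,247,.058),('plate inner L',323,60,.058),('unit FL',411,50,.066),('unit FR',393,261,.066),('divider f',323,158,.028),('outer wall in',326,73,.048),('egg',150,55,.02)]:
  print(n,wz(T,u,v,z).round(4))
```

```text
h top [0.4724 0.1141 0.036 ]
h bot [0.4831 0.0248 0.036 ]
plate top L [0.498  0.1605 0.058 ]
plate top R [ 0.523 -0.003  0.058]
plate inner L [0.5039 0.1589 0.058 ]
unit FL [0.5687 0.1721 0.066 ]
unit FR [ 0.5933 -0.0056  0.066 ]
divider f [0.5226 0.076  0.028 ]
outer wall in [0.5096 0.1504 0.048 ]
egg [0.3538 0.1513 0.02  ]
```

step_arm(increments=[[[6,7,-20],[0,0,0.01]],[[6.5,6.5,-30],[0,0,0.01]],[[0,0,-30],[0,0,0]],[[0,0,-30],[0,0,0]],[[0,0,-25],[0,0,0]],[[0,0,-20],[0,0,0]],[[0,0,-16],[0,0,0]],[[0,0,0],[0,0,0]]])

```text
time: 2.65
eef_pos: [0.4764, 0.0656, 0.0173]
tcp_rot: [0.664, 0.748, -0.002, -0.002]
contact_force: [-0.5, 0.3, 0.1]
opening: 0.25
finger_force: 0.0
```

step_arm(increments=[[[0,0,0],[0,0,0]],[[0,0,0],[0,0,0]],[[0,0,0],[0,0,0]],[[0,0,0],[0,0,0]]], fingers=-1, grip_force=40)

```text
time: 2.98
eef_pos: [0.479, 0.0661, 0.0206]
tcp_rot: [0.662, 0.749, -0.0, 0.001]
contact_force: [0.9, -5.3, -7.7]
opening: 0.075
finger_force: 38.7
```

Run:
```python
from h import *
st()
```

```text
t 2.98 q [-0.072  0.159  2.168 -0.003  0.813 -0.193] p [0.479  0.0661 0.0206] tz [ 0.001 -0.002 -1.   ] ty [0.992 0.123 0.001] F [ 0.9 -5.3 -7.7] op 0.075 ff 38.7
```

step_arm(increments=[[[-3,-0.4,0],[0,0,0]],[[-6,-0.8,0],[0,0,0]],[[-8,-1,0],[0,0,0]],[[-8,-1,0],[0,0,0]],[[-8,-1,0],[0,0,0]],[[-8,-1,0],[0,0,0]],[[-6,-0.8,0],[0,0,0]],[[-4,-0.5,0],[0,0,0]]])

```text
time: 3.65
eef_pos: [0.4277, 0.0596, 0.0206]
tcp_rot: [0.662, 0.75, -0.0, 0.002]
contact_force: [2.8, -5.6, -10.4]
opening: 0.07
finger_force: 39.2
```

step_arm(increments=[[[-2,-0.2,0],[0,0,0]],[[-2,-0.2,0],[0,0,0]],[[0,0,0],[0,0,0]],[[0,0,0],[0,0,0]]])

```text
time: 3.98
eef_pos: [0.4237, 0.0591, 0.0206]
tcp_rot: [0.662, 0.75, -0.001, 0.001]
contact_force: [0.8, -7.7, -8.7]
opening: 0.076
finger_force: 39.4
```

Run:
```python
from h import *
st()
```

```text
t 3.98 q [-0.098  0.042  2.298 -0.004  0.8   -0.219] p [0.4237 0.0591 0.0206] tz [ 0.001 -0.003 -1.   ] ty [0.992 0.124 0.001] F [ 0.8 -7.7 -8.7] op 0.076 ff 39.4
```

step_arm(increments=[[[0,0,0],[0,0,0]],[[0,0,0],[0,0,0]],[[0,0,0],[0,0,0]]], fingers=-0.5)

```text
time: 4.23
eef_pos: [0.4251, 0.0606, 0.0217]
tcp_rot: [0.662, 0.749, 0.001, 0.001]
contact_force: [0.1, -0.1, -0.1]
opening: 0.246
finger_force: 0.0
```

step_arm(increments=[[[0,0,10],[0,0,0]],[[0,0,25],[0,0,0]],[[0,0,35],[0,0,0]],[[0,0,35],[0,0,0]],[[0,0,35],[0,0,0]],[[0,0,30],[0,0,0]],[[0,0,20],[0,0,0]],[[0,0,0],[0,0,0]]])

```text
time: 4.9
eef_pos: [0.427, 0.0605, 0.2176]
tcp_rot: [0.662, 0.749, 0.004, 0.005]
contact_force: [-0.1, -0.5, 1.0]
opening: 0.25
finger_force: 0.0
```

Run:
```python
from h import *
s=st()
from scipy.optimize import least_squares
import json
L=[json.loads(l) for l in open('log.txt')]
L.append([[-1.44701927e+00,2.87095514e-01,1.57802404e+00,0,1.27861147,-.149967],[0.18244756,-0.64925811,0.23007676],[.9906465,.136449,0,-.001069]])
def fk(q,p):
    d,H,L1,L2,Lt,a=p
    Rz=lambda t:R.from_euler('z',t);Ry=lambda t:R.from_euler('y',t)
    r=Rz(q[0]);P=np.array([0,0,H])+r.apply([a,d,0])
    r=r*Ry(q[1]);P=P+r.apply([0,0,L1]); r=r*Ry(q[2]);P=P+r.apply([0,0,L2])
    r=r*Rz(q[3])*Ry(q[4])*Rz(q[5]);P=P+r.apply([0,0,Lt]);return P,r
res=least_squares(lambda p:np.concatenate([fk(l[0],p)[0]-l[1] for l in L]),[.1,.3,.4,.4,.2,0])
print(res.x.round(4),res.cost,np.abs(res.fun).max())
for l in L[-2:]:
    r=fk(l[0],res.x)[1]; print(r.as_matrix().round(3),R.from_quat(l[2]).as_matrix().round(3))
```

```text
t 4.9 q [-0.096 -0.277  2.167  0.     1.238 -0.219] p [0.427  0.0605 0.2176] tz [ 0.013 -0.001 -1.   ] ty [0.992 0.123 0.013] F [-0.1 -0.5  1. ] op 0.25 ff 0.0
[ 0.1009  0.2517  0.4392  0.5717  0.2749 -0.0091] 4.4872014999903e-05 0.004982391845942957
[[-0.992 -0.123  0.013]
 [-0.123  0.992 -0.001]
 [-0.013 -0.002 -1.   ]] [[-0.123  0.992  0.013]
 [ 0.992  0.123 -0.001]
 [-0.002  0.013 -1.   ]]
[[-0.27   0.963 -0.   ]
 [ 0.963  0.27   0.002]
 [ 0.002  0.    -1.   ]] [[ 0.963  0.27  -0.   ]
 [ 0.27  -0.963  0.002]
 [ 0.    -0.002 -1.   ]]
```

step_arm(increments=[[[6,30,5],[0,0,0]],[[6,30,5],[0,0,0]],[[6,30,5],[0,0,0]],[[6,30,5],[0,0,0]],[[6,30,5],[0,0,0]],[[6,30,5],[0,0,0]],[[6,30,5],[0,0,0]],[[6,30,5],[0,0,0]]])

```text
time: 5.57
eef_pos: [0.4712, 0.3022, 0.2504]
tcp_rot: [0.662, 0.749, -0.0, -0.0]
contact_force: [-0.2, -0.7, 0.9]
opening: 0.25
finger_force: 0.0
```

step_arm(increments=[[[0,0,0],[0,0,0]],[[0,0,0],[0,0,0]],[[0,0,0],[0,0,0]]])

```text
time: 5.82
eef_pos: [0.4711, 0.3002, 0.2498]
tcp_rot: [0.662, 0.749, -0.001, -0.0]
contact_force: [0.2, 0.1, -0.8]
opening: 0.25
finger_force: 0.0
```

```bash
cat > ik.py <<'E'
from h import *
from scipy.optimize import least_squares
p0=[0.1009,.2517,.4392,.5717,.2749,-.0091]
lo=np.array([-2.77,-.9,.21,-1.53,.24,-2.84]);hi=np.array([2.77,2.22,2.48,4.67,2.81,2.84])
def fk(q,p=p0,full=False):
    d,H,L1,L2,Lt,a=p
    Rz=lambda t:R.from_euler('z',t);Ry=lambda t:R.from_euler('y',t)
    r=Rz(q[0]);P=np.array([0,0,H])+r.apply([a,d,0])
    r=r*Ry(q[1]);P=P+r.apply([0,0,L1]);E=P; r=r*Ry(q[2]);P=P+r.apply([0,0,L2]);W=P
    r=r*Rz(q[3])*Ry(q[4])*Rz(q[5]);P=P+r.apply([0,0,Lt]);r=r*Rz(np.pi/2)
    return (P,r,E,W) if full else (P,r)
def ik(G,r,q0):  # G grasp point, r tool rotation
    P=np.array(G)+r.apply([0,0,.0187])
    def f(q):
        a,b=fk(q);return np.concatenate([(a-P)*5,(b.inv()*r).as_rotvec()])
    s=least_squares(f,np.clip(q0,lo+1e-3,hi-1e-3),bounds=(lo,hi));return s.x,np.abs(s.fun).max()
def tool(yaw,pitch,flip=0): # z axis at yaw, pitch below horizontal; closing axis horizontal
    z=np.array([np.cos(yaw)*np.cos(pitch),np.sin(yaw)*np.cos(pitch),-np.sin(pitch)])
    y=np.array([-np.sin(yaw),np.cos(yaw),0])*(-1 if flip else 1)
    return R.from_matrix(np.c_[np.cross(y,z),y,z])
E
python3 - <<'E'
from ik import *
st(); T=wcam('w2')
rng=np.random.default_rng(0)
def best(G,r,n=12):
    out=[]
    for _ in range(n):
        q,e=ik(G,r,np.array([np.arctan2(G[1],G[0])-.1,rng.uniform(-.5,.8),rng.uniform(1,2.4),rng.uniform(-1.5,4.6),rng.uniform(.3,2),rng.uniform(-2.5,2.5)]))
        if e<2e-3 and not any(np.abs(q-o).max()<.05 for o in out): out.append(q)
    return out
d=np.degrees
for pit in (30,):
  for psi in (-60,-30,0,20,36,50,70,90):
    for fl in (0,1):
      for q in best([.497,.354,.05],tool(np.radians(psi),np.radians(pit),fl),10):
        _,_,E,W=fk(q,full=True); print('tower',pit,psi,fl,q.round(2),'W',W.round(3))
for pit in (60,70,90):
  for fl in (0,1):
   for q in best([.54,.115,.03],tool(.12,np.radians(pit),fl),10):print('bay',pit,fl,q.round(2))
E
```

```text
t 5.82 q [ 0.386  0.017  1.845 -0.     1.281  0.262] p [0.4711 0.3002 0.2498] tz [-0.001 -0.001 -1.   ] ty [ 0.992  0.123 -0.001] F [ 0.2  0.1 -0.8] op 0.25 ff 0.0
tower 30 -60 0 [ 0.8   0.68  1.7  -1.01  1.37  0.83] W [0.386 0.546 0.178]
tower 30 -60 1 [ 0.8   0.68  1.7  -1.01  1.37 -2.31] W [0.386 0.546 0.178]
tower 30 -30 0 [ 0.81  0.51  1.99 -1.41  1.02  0.82] W [0.305 0.465 0.178]
tower 30 -30 1 [ 0.81  0.51  1.99 -1.41  1.02 -2.32] W [0.305 0.465 0.178]
tower 30 0 0 [0.68 0.34 2.25 4.19 0.68 1.02] W [0.275 0.354 0.178]
tower 30 0 1 [ 0.68  0.34  2.25  4.19  0.68 -2.12] W [0.275 0.354 0.178]
tower 30 20 0 [0.51 0.27 2.36 3.42 0.54 1.41] W [0.289 0.278 0.178]
tower 30 20 1 [ 0.51  0.27  2.36  3.42  0.54 -1.73] W [0.289 0.278 0.178]
tower 30 36 0 [0.35 0.24 2.39 2.69 0.57 1.82] W [0.317 0.224 0.178]
tower 30 36 1 [ 0.35  0.24  2.39  2.69  0.57 -1.32] W [0.317 0.224 0.178]
tower 30 50 0 [0.22 0.26 2.36 2.17 0.68 2.06] W [0.354 0.184 0.178]
tower 30 50 1 [ 0.22  0.26  2.36  2.17  0.68 -1.08] W [0.354 0.184 0.178]
tower 30 70 0 [0.1  0.34 2.26 1.65 0.9  2.21] W [0.421 0.146 0.178]
tower 30 70 1 [ 0.1   0.34  2.26  1.65  0.9  -0.93] W [0.421 0.146 0.178]
tower 30 90 0 [0.06 0.44 2.09 1.3  1.11 2.26] W [0.497 0.132 0.178]
tower 30 90 1 [ 0.06  0.44  2.09  1.3   1.11 -0.89] W [0.497 0.132 0.178]
bay 70 0 [ 0.01  0.16  2.22  0.1   0.41 -1.76]
bay 70 1 [0.01 0.16 2.22 0.1  0.41 1.38]
bay 90 0 [ 0.03  0.3   2.01 -0.    0.83 -1.66]
bay 90 1 [0.03 0.3  2.01 0.   0.83 1.48]
```

View pics/w2.png

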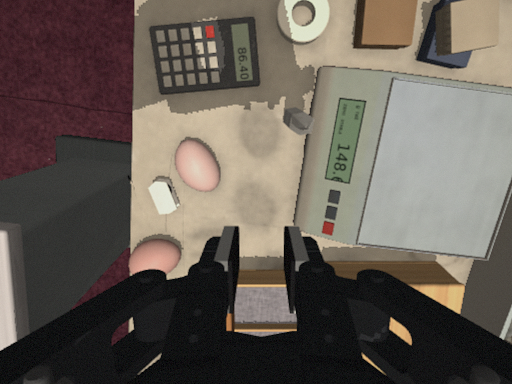

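The wrist view shows the tower at (298,120) just in front of the scale, whose edge runs x≈318→300, with open table to the left and below. I'll zoom in for the tower's flats.

Run:
```python
from h import *
a=np.load('pics/w2.npy');c=a[95:145,270:330]
cv2.imwrite('pics/c2.png',cv2.resize(c,None,fx=10,fy=10,interpolation=cv2.INTER_CUBIC)[:,:,::-1])
T=np.load('pics/w2_T.npy')
for z in(0,.075,.104):print(z,wz(T,298,120,z).round(4),wz(T,0+298+10,120,z).round(4))
print('nadir', T[:3,3])
for u,v in((318,67),(310,130),(298,220)):print('scale edge',wz(T,u,v,.03).round(4),wz(T,u,v,0.0).round(4))
```

```text
0 [0.5096 0.3494 0.    ] [0.5214 0.3508 0.    ]
0.075 [0.5007 0.3529 0.075 ] [0.5103 0.3541 0.075 ]
0.104 [0.4973 0.3543 0.104 ] [0.506  0.3553 0.104 ]
nadir [0.46309821 0.36787958 0.39269079]
scale edge [0.5186 0.4077 0.03  ] [0.5232 0.411  0.    ]
scale edge [0.5209 0.3416 0.03  ] [0.5257 0.3394 0.    ]
scale edge [0.524  0.2344 0.03  ] [0.529  0.2234 0.    ]
```

View pics/c2.png

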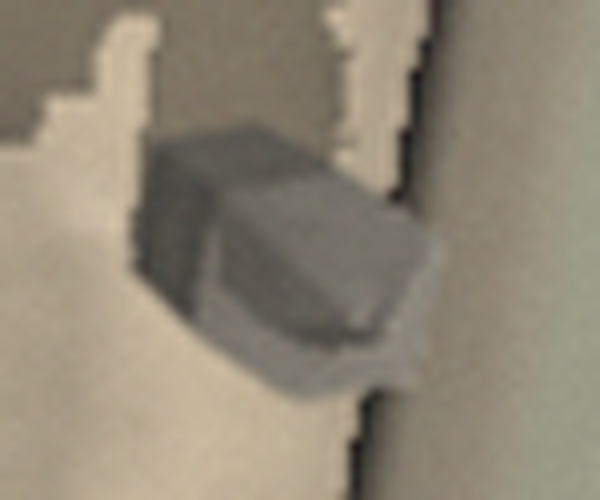

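The zoomed crop shows the tower's tip at about (306,127). The visible flats face world yaw about 180°, 115° and 235°, and the foot centre works out to about (0.505, 0.351). The gap to the scale is narrow, so I'll grip the flat pair at yaw 115° with a tilted tool (yaw 25°, 22° below level). First I'll check that path with inverse kinematics.

```bash
cat >> ik.py <<'E'
def sim(wps,q,n=14):
    D=np.radians
    for a,b in zip(wps[:-1],wps[1:]):
        mn=[];e=0
        for t in np.linspace(0,1,n+1)[1:]:
            w=np.array(a)*(1-t)+np.array(b)*t
            q2,e2=ik(w[:3],tool(D(w[3]),D(w[4]),1),q); e=max(e,e2); mn.append(np.abs(q2-q).max()); q=q2
        _,_,E,W=fk(q,full=True)
        print(b,'q',q.round(2),'maxstep',round(max(mn),2),'err',round(e,4),'E',E.round(2),'W',W.round(2))
    return q
E
python3 - <<'E'
from ik import *
q=readout.get_state()['qpos']
q=sim([(.471,.300,.269,97,90),(.45,.28,.25,97,22),(.505,.351,.22,25,22),(.505,.351,.064,25,22),(.505,.351,.25,25,22),(.47,.30,.25,97,22),(.47,.25,.25,97,68),(.535,.113,.20,7,68),(.535,.113,.03,7,68)],q)
E
```

```text
(0.45, 0.28, 0.25, 97, 22) q [-0.12  0.05  2.16  1.12  1.52 -0.68] maxstep 0.09 err 0.0 E [0.03 0.1  0.69] W [0.48 0.04 0.35]
(0.505, 0.351, 0.22, 25, 22) q [ 0.45 -0.13  2.41  3.17  0.32 -1.6 ] maxstep 0.45 err 0.0 E [-0.1   0.06  0.69] W [0.29 0.25 0.32]
(0.505, 0.351, 0.064, 25, 22) q [ 0.45  0.29  2.39  3.16  0.73 -1.58] maxstep 0.03 err 0.0 E [0.06 0.14 0.67] W [0.29 0.25 0.16]
(0.505, 0.351, 0.25, 25, 22) q [ 0.45 -0.19  2.39  3.18  0.25 -1.6 ] maxstep 0.04 err 0.0 E [-0.13  0.05  0.68] W [0.29 0.25 0.35]
(0.47, 0.3, 0.25, 97, 22) q [-0.07  0.1   2.11  1.15  1.49 -0.66] maxstep 0.56 err 0.0 E [0.04 0.1  0.69] W [0.5  0.06 0.35]
(0.47, 0.25, 0.25, 97, 68) q [ 0.11 -0.07  2.    0.41  1.24 -0.15] maxstep 0.06 err 0.0 E [-0.05  0.1   0.69] W [0.48 0.15 0.49]
(0.535, 0.113, 0.2, 7, 68) q [ 0.   -0.15  2.17  0.07  0.74  1.41] maxstep 0.15 err 0.0 E [-0.08  0.1   0.69] W [0.44 0.1  0.44]
(0.535, 0.113, 0.03, 7, 68) q [0.   0.14 2.26 0.13 0.37 1.34] maxstep 0.03 err 0.0 E [0.05 0.1  0.69] W [0.44 0.1  0.27]
```

step_arm(increments=[[[-2.3,-1.3,-7.7],[0.1178,0.0146,0]],[[-2.3,-1.3,-7.7],[0.1178,0.0146,0]],[[-2.3,-1.3,-7.7],[0.1178,0.0146,0]],[[-2.3,-1.3,-7.7],[0.1178,0.0146,0]],[[-2.3,-1.3,-7.7],[0.1178,0.0146,0]],[[-2.3,-1.3,-7.7],[0.1178,0.0146,0]],[[-2.3,-1.3,-7.7],[0.1178,0.0146,0]],[[-2.3,-1.3,-7.7],[0.1178,0.0146,0]]], fingers=-0.05)

```text
time: 6.53
eef_pos: [0.4536, 0.2886, 0.1894]
tcp_rot: [0.589, 0.665, 0.306, -0.343]
contact_force: [0.1, -0.7, -0.6]
opening: 0.478
finger_force: 0.0
```

step_arm(increments=[[[-2.3,-1.3,-7.7],[0.1178,0.0146,0]],[[-2.3,-1.3,-7.7],[0.1178,0.0146,0]],[[0,0,0],[0,0,0]],[[0,0,0],[0,0,0]]])

```text
time: 6.87
eef_pos: [0.4481, 0.2863, 0.1718]
tcp_rot: [0.551, 0.62, 0.369, -0.42]
contact_force: [-0.1, 0.2, 0.8]
opening: 0.474
finger_force: 0.0
```

Run:
```python
from h import *
st()
```

```text
t 6.87 q [-0.093  0.161  2.177  1.147  1.452 -0.778] p [0.4481 0.2863 0.1718] tz [-0.113  0.92  -0.376] ty [ 0.993  0.12  -0.005] F [-0.1  0.2  0.8] op 0.474 ff 0.0
```

step_arm(increments=[[[3,3,-0.8],[0,0,-0.0524]],[[3,3,-0.8],[0,0,-0.0524]],[[3,3,-0.8],[0,0,-0.0524]],[[3,3,-0.8],[0,0,-0.0524]],[[3,3,-0.8],[0,0,-0.0524]],[[3,3,-0.8],[0,0,-0.0524]],[[3,3,-0.8],[0,0,-0.0524]],[[3,3,-0.8],[0,0,-0.0524]]])

```text
time: 7.53
eef_pos: [0.4739, 0.3119, 0.1698]
tcp_rot: [0.666, 0.494, 0.451, -0.331]
contact_force: [0.1, 0.2, 0.7]
opening: 0.474
finger_force: 0.0
```

step_arm(increments=[[[3,3,-0.8],[0,0,-0.0524]],[[3,3,-0.8],[0,0,-0.0524]],[[3,3,-0.8],[0,0,-0.0524]],[[3,3,-0.8],[0,0,-0.0524]],[[3,3,-0.8],[0,0,-0.0524]],[[3,3,-0.8],[0,0,-0.0524]],[[3,3,-0.8],[0,0,-0.0524]],[[3,3,-0.8],[0,0,-0.0524]]])

```text
time: 8.2
eef_pos: [0.4977, 0.3363, 0.1641]
tcp_rot: [0.753, 0.344, 0.511, -0.231]
contact_force: [1.3, -0.2, 0.1]
opening: 0.48
finger_force: 0.0
```

step_arm(increments=[[[3,3,-0.8],[0,0,-0.0524]],[[3,3,-0.8],[0,0,-0.0524]],[[3,3,-0.8],[0,0,-0.0524]],[[3,3,-0.8],[0,0,-0.0524]],[[3,3,-0.8],[0,0,-0.0524]],[[3,3,-0.8],[0,0,-0.0524]],[[3,3,-0.8],[0,0,-0.0524]],[[3,3,-0.8],[0,0,-0.0524]]])

```text
time: 8.87
eef_pos: [0.5213, 0.3611, 0.1582]
tcp_rot: [0.808, 0.179, 0.548, -0.122]
contact_force: [0.3, 0.6, 0.3]
opening: 0.473
finger_force: 0.0
```

Run:
```python
from h import *
st(); wcam('w3')
a=np.load('pics/w3.npy'); b=save('scene','s3')[170:310,150:290]
b=cv2.resize(b,(288,288),interpolation=cv2.INTER_CUBIC); b=np.pad(b,((0,96),(0,0),(0,0)))
cv2.imwrite('pics/m3.png',np.hstack([a,b])[:,:,::-1])
```

```text
t 8.87 q [ 0.451  0.043  2.347  3.169  0.442 -1.589] p [0.5213 0.3611 0.1582] tz [ 0.842  0.394 -0.369] ty [ 0.424 -0.906 -0.002] F [0.3 0.6 0.3] op 0.473 ff 0.0
```

View pics/m3.png

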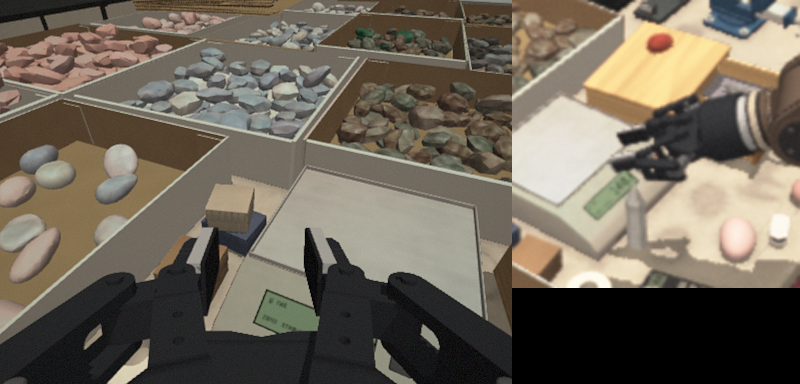

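The view shows only the fingers over the scale: the tower is below the frame at this tilt. In the scene inset the gripper sits just above the tower's tip. Before going down I'll cross-check the tower's centre.

Run:
```python
from h import *
for P in((.505,.351,.104),(.505,.351,0)):
  print([np.round(proj(n,P),1) for n in('scene','top')])
# tip/foot from s0: darkest/grey column profile
a=np.load('pics/s0.npy').astype(int)
sub=a[255:300,195:228]; 
sat=sub.max(2)-sub.min(2); m=((sat<22)&(sub.mean(2)<165)).astype(np.uint8)
for r in m: print(''.join('#' if x else '.' for x in r))
b=np.load('pics/t0.npy').astype(int)[205:232,115:150]
m=((b.max(2)-b.min(2)<22)&(b.mean(2)<150))
print()
for r in m: print(''.join('#' if x else '.' for x in r))
```

```text
[array([207.1, 259.7]), array([123.2, 215.2])]
[array([209.1, 288.1]), array([134.5, 219.2])]
.............#...................
.................................
.................................
.................................
................................#
.............#.................#.
..............................#..
............#................#...
............................#....
.................................
..........................#......
.........................#.......
.................#...............
.......................#.........
...........#.....###..#..........
...........####.######...........
...........##########............
...........#########.............
...........#########.............
...........#########.............
...........########..............
...........########..............
...........#########.............
...........#########.............
...........#########.............
..........##########.............
.........###########.............
.........###########.............
........############.............
......###..#########
[... 796 characters left out ...]
................
..........##########...............
...........#..#.####...............
..............#.#####..............
..........#####..######............
..........#####.#######............
..........##############...........
..........##############...........
..........##############...........
...........############............
..............#########............
................######.............
...................................
...................................
...................................
...................................
...................................
...................................
...................................
...................................
```

step_arm(increments=[[[-2,-5,-10],[0,0,0]],[[0,0,-18],[0,0,0]],[[0,0,-18],[0,0,0]],[[0,0,-18],[0,0,0]],[[0,0,-14],[0,0,0]],[[0,0,-10],[0,0,0]],[[0,0,-7],[0,0,0]],[[0,0,0],[0,0,0]]])

```text
time: 9.63
eef_pos: [0.5186, 0.3547, 0.059]
tcp_rot: [0.809, 0.181, 0.546, -0.122]
contact_force: [-1.3, -0.9, 0.3]
opening: 0.471
finger_force: 0.0
```

Run:
```python
from h import *
st(); b=save('scene','s4',(170,220,250,310),7)
t=save('top','t4')
```

```text
t 9.63 q [ 0.437  0.299  2.339  3.137  0.682 -1.567] p [0.5186 0.3547 0.059 ] tz [ 0.839  0.395 -0.375] ty [ 0.426 -0.905 -0.001] F [-1.3 -0.9  0.3] op 0.471 ff 0.0
```

View pics/s4.png

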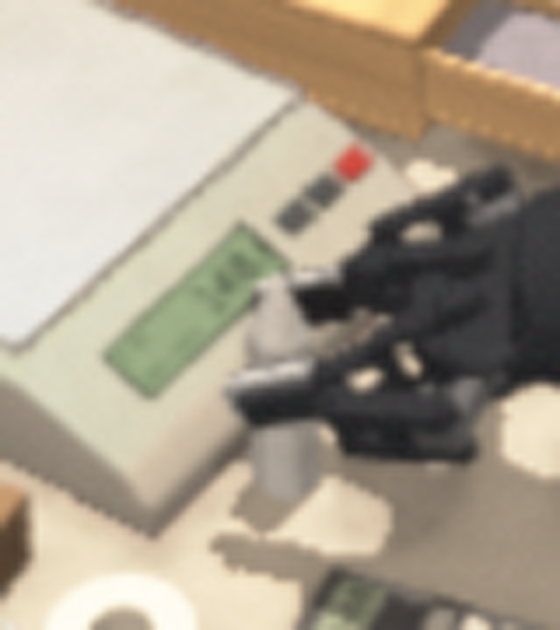

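The tower is between the two finger pads. I'll close gently in stages.

step_arm(increments=[[[0,0,0],[0,0,0]],[[0,0,0],[0,0,0]]], fingers=-0.25, grip_force=20)

```text
time: 9.9
eef_pos: [0.5193, 0.3548, 0.0607]
tcp_rot: [0.808, 0.18, 0.547, -0.122]
contact_force: [0.2, 0.1, 0.1]
opening: 0.372
finger_force: 0.0
```

step_arm(increments=[[[0,0,0],[0,0,0]],[[0,0,0],[0,0,0]]], fingers=-0.37)

```text
time: 10.07
eef_pos: [0.5189, 0.3546, 0.06]
tcp_rot: [0.809, 0.18, 0.546, -0.122]
contact_force: [0.0, -0.2, 0.5]
opening: 0.313
finger_force: 0.1
```

step_arm(increments=[[[0,0,0],[0,0,0]],[[0,0,0],[0,0,0]],[[0,0,0],[0,0,0]]], fingers=-0.46)

```text
time: 10.32
eef_pos: [0.5189, 0.3547, 0.0598]
tcp_rot: [0.809, 0.18, 0.547, -0.122]
contact_force: [-0.7, 0.9, 2.4]
opening: 0.269
finger_force: 6.7
```

Run:
```python
from h import *
st()
```

```text
t 10.32 q [ 0.438  0.298  2.339  3.141  0.684 -1.57 ] p [0.5189 0.3547 0.0598] tz [ 0.84   0.394 -0.373] ty [ 0.425 -0.905 -0.   ] F [-0.7  0.9  2.4] op 0.269 ff 6.7
```

step_arm(increments=[[[0,0,0],[0,0,0]],[[0,0,0],[0,0,0]],[[0,0,0],[0,0,0]]], fingers=-1, grip_force=45)

```text
time: 10.57
eef_pos: [0.5191, 0.3548, 0.06]
tcp_rot: [0.809, 0.18, 0.547, -0.122]
contact_force: [-0.1, 1.6, 3.1]
opening: 0.249
finger_force: 43.8
```

step_arm(increments=[[[0,0,3],[0,0,0]],[[0,0,8],[0,0,0]],[[-1,0,14],[0,0,0]],[[-2,0,16],[0,0,0]],[[-2,0,16],[0,0,0]],[[-2,0,16],[0,0,0]],[[-1,0,12],[0,0,0]],[[0,0,6],[0,0,0]]])

```text
time: 11.23
eef_pos: [0.5105, 0.3542, 0.1517]
tcp_rot: [0.809, 0.18, 0.546, -0.122]
contact_force: [0.6, -1.0, -1.3]
opening: 0.25
finger_force: 43.8
```

Run:
```python
from ik import *
s=st(); b=save('scene','s5',(170,190,250,290),5)
sim([(.495,.347,.157,25,22),(.44,.25,.18,97,22),(.45,.20,.20,97,68),(.535,.113,.17,7,68)],s['qpos'],24)
```

```text
t 11.23 q [ 0.447  0.03   2.376  3.161  0.452 -1.584] p [0.5105 0.3542 0.1517] tz [ 0.84   0.393 -0.374] ty [ 0.424 -0.906 -0.   ] F [ 0.6 -1.  -1.3] op 0.25 ff 43.8
(0.44, 0.25, 0.18, 97, 22) q [-0.19  0.16  2.21  1.09  1.5  -0.84] maxstep 0.19 err 0.0301 E [0.08 0.09 0.69] W [0.47 0.01 0.28]
(0.45, 0.2, 0.2, 97, 68) q [ 0.01 -0.1   2.12  0.41  1.19 -0.28] maxstep 0.03 err 0.0 E [-0.05  0.1   0.69] W [0.46 0.1  0.44]
(0.535, 0.113, 0.17, 7, 68) q [ 0.   -0.11  2.2   0.07  0.68  1.4 ] maxstep 0.1 err 0.0 E [-0.06  0.1   0.69] W [0.44 0.1  0.41]
```

View pics/s5.png

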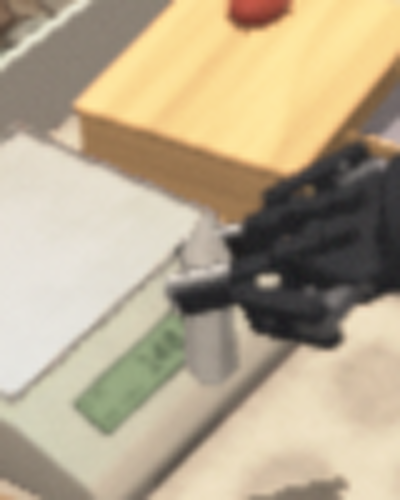

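The tower is held upright in the grip, clear of the scale. One problem: it sits 19 mm from the fingertips, which would leave it above the bay floor when laid flat. So I'll stand it gently on open table and regrip nearer the tips and lower down.

step_arm(increments=[[[-8,-3,0],[0,0,0]],[[-9,-3,-14],[0,0,0]],[[-8,-4,-18],[0,0,0]],[[0,0,-18],[0,0,0]],[[0,0,-16],[0,0,0]],[[0,0,-12],[0,0,0]],[[0,0,-7],[0,0,0]],[[0,0,-3],[0,0,0]]])

```text
time: 11.95
eef_pos: [0.4844, 0.3437, 0.06]
tcp_rot: [0.81, 0.18, 0.545, -0.121]
contact_force: [-3.2, -0.7, 3.8]
opening: 0.255
finger_force: 44.2
```

step_arm(increments=[[[0,0,-2],[0,0,0]],[[0,0,0],[0,0,0]],[[0,0,0],[0,0,0]]])

```text
time: 12.2
eef_pos: [0.4858, 0.3444, 0.0605]
tcp_rot: [0.809, 0.18, 0.546, -0.122]
contact_force: [0.1, 0.6, -1.3]
opening: 0.248
finger_force: 43.7
```

step_arm(increments=[[[0,0,-0.5],[0,0,0]],[[0,0,-0.5],[0,0,0]],[[0,0,0],[0,0,0]]])

```text
time: 12.45
eef_pos: [0.4861, 0.3446, 0.0601]
tcp_rot: [0.809, 0.18, 0.547, -0.122]
contact_force: [-1.3, -1.3, 1.0]
opening: 0.251
finger_force: 43.8
```

step_arm(increments=[[[0,0,-0.5],[0,0,0]],[[0,0,0],[0,0,0]],[[0,0,0],[0,0,0]]])

```text
time: 12.7
eef_pos: [0.4863, 0.3448, 0.0601]
tcp_rot: [0.808, 0.18, 0.547, -0.122]
contact_force: [-2.3, -0.3, 5.7]
opening: 0.253
finger_force: 44.2
```

step_arm(increments=[[[0,0,0],[0,0,0]],[[0,0,0],[0,0,0]],[[0,0,0],[0,0,0]]], fingers=-0.42)

```text
time: 12.95
eef_pos: [0.4854, 0.3442, 0.0581]
tcp_rot: [0.81, 0.18, 0.545, -0.121]
contact_force: [-0.0, -0.9, 0.2]
opening: 0.292
finger_force: 0.0
```

step_arm(increments=[[[0,0,0],[0,0,0]],[[0,0,0],[0,0,0]]], fingers=-0.2)

```text
time: 13.12
eef_pos: [0.4855, 0.3443, 0.0583]
tcp_rot: [0.809, 0.18, 0.546, -0.122]
contact_force: [0.6, 0.3, 0.2]
opening: 0.404
finger_force: 0.0
```

step_arm(increments=[[[-3,-1.4,-3],[0,0,0]],[[-3,-1.4,-4],[0,0,0]],[[-2.8,-1.3,-3],[0,0,0]],[[0,0,-3],[0,0,0]],[[0,0,0],[0,0,0]],[[0,0,0],[0,0,0]]])

```text
time: 13.62
eef_pos: [0.4767, 0.3402, 0.0452]
tcp_rot: [0.809, 0.18, 0.546, -0.122]
contact_force: [-0.2, 0.8, 0.3]
opening: 0.401
finger_force: 0.0
```

step_arm(increments=[[[0,0,0],[0,0,0]],[[0,0,0],[0,0,0]]], fingers=-0.37, grip_force=20)

```text
time: 13.78
eef_pos: [0.4771, 0.3404, 0.0459]
tcp_rot: [0.809, 0.18, 0.546, -0.122]
contact_force: [0.5, -0.5, 0.8]
opening: 0.313
finger_force: 0.0
```

step_arm(increments=[[[0,0,0],[0,0,0]],[[0,0,0],[0,0,0]],[[0,0,0],[0,0,0]]], fingers=-0.46)

```text
time: 14.03
eef_pos: [0.477, 0.3404, 0.046]
tcp_rot: [0.809, 0.18, 0.546, -0.122]
contact_force: [-0.5, 0.7, 0.6]
opening: 0.272
finger_force: 1.8
```

Run:
```python
from h import *
st(); b=save('scene','s6',(170,210,270,300),6)
```

```text
t 14.03 q [ 0.452  0.279  2.424  3.161  0.749 -1.579] p [0.477  0.3404 0.046 ] tz [ 0.84   0.394 -0.374] ty [ 0.424 -0.906 -0.   ] F [-0.5  0.7  0.6] op 0.272 ff 1.8
```

View pics/s6.png

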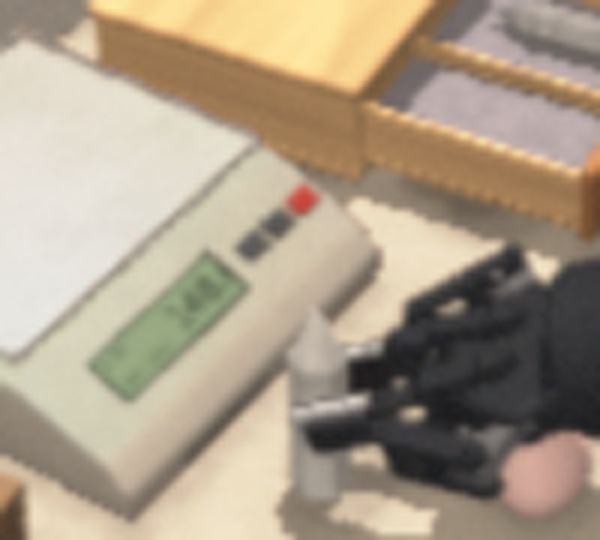

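The tower stands upright in the pads, held near the tips at a height of about 49 mm, and the egg hasn't been touched. I'll firm up the grip, lift and swing round.

step_arm(increments=[[[0,0,0],[0,0,0]],[[0,0,0],[0,0,0]],[[0,0,0],[0,0,0]]], fingers=-1, grip_force=55)

```text
time: 14.33
eef_pos: [0.4771, 0.3404, 0.0461]
tcp_rot: [0.809, 0.18, 0.546, -0.122]
contact_force: [-0.3, 1.8, 1.0]
opening: 0.244
finger_force: 56.5
```

step_arm(increments=[[[0,0,3],[0,0,0]],[[0,0,8],[0,0,0]],[[2,0,16],[0,0,0]],[[4,2,18],[0,0,0]],[[4,2,18],[0,0,0]],[[4,2,18],[0,0,0]],[[4,2,16],[0,0,0]],[[2,2,8],[0,0,0]]])

```text
time: 15.0
eef_pos: [0.4975, 0.3504, 0.1529]
tcp_rot: [0.809, 0.18, 0.547, -0.122]
contact_force: [0.5, 0.3, -1.0]
opening: 0.244
finger_force: 56.3
```

step_arm(increments=[[[0,0,4],[0,0,0]],[[-2.5,-3,1.5],[0,0,0.0524]],[[-2.5,-3,1.5],[0,0,0.0524]],[[-2.5,-3,1.5],[0,0,0.0524]],[[-2.5,-3,1.5],[0,0,0.0524]],[[-2.5,-3,1.5],[0,0,0.0524]],[[-2.5,-3,1.5],[0,0,0.0524]],[[-2.5,-3,1.5],[0,0,0.0524]]])

```text
time: 15.67
eef_pos: [0.4783, 0.3292, 0.1631]
tcp_rot: [0.764, 0.323, 0.514, -0.218]
contact_force: [-0.3, 0.2, -0.7]
opening: 0.244
finger_force: 56.3
```

step_arm(increments=[[[-2.5,-3,1.5],[0,0,0.0524]],[[-2.5,-3,1.5],[0,0,0.0524]],[[-2.5,-3,1.5],[0,0,0.0524]],[[-2.5,-3,1.5],[0,0,0.0524]],[[-2.5,-3,1.5],[0,0,0.0524]],[[-2.5,-3,1.5],[0,0,0.0524]],[[-2.5,-3,1.5],[0,0,0.0524]],[[-2.5,-3,1.5],[0,0,0.0524]]])

```text
time: 16.33
eef_pos: [0.4586, 0.3053, 0.1756]
tcp_rot: [0.68, 0.474, 0.457, -0.321]
contact_force: [1.5, 0.2, -1.3]
opening: 0.243
finger_force: 56.3
```

step_arm(increments=[[[-2.5,-3,1.5],[0,0,0.0524]],[[-2.5,-3,1.5],[0,0,0.0524]],[[-2.5,-3,1.5],[0,0,0.0524]],[[-2.5,-3,1.5],[0,0,0.0524]],[[-2.5,-3,1.5],[0,0,0.0524]],[[-2.5,-3,1.5],[0,0,0.0524]],[[-2.5,-3,1.5],[0,0,0.0524]],[[-2.5,-3,1.5],[0,0,0.0524]]])

```text
time: 17.0
eef_pos: [0.4388, 0.2814, 0.1878]
tcp_rot: [0.566, 0.605, 0.381, -0.41]
contact_force: [-0.4, 0.2, -1.0]
opening: 0.24
finger_force: 56.3
```

Run:
```python
from ik import *
s=st()
t=np.array(s['eef_pos']);r=R.from_quat(s['tcp_rot'])
G=t-.0187*r.apply([0,0,1]);print(G)
q=sim([(*G,95,22),(.48,.20,.22,97,112),(.53,.113,.20,187,112),(.53,.113,.04,187,112)],s['qpos'],24)
```

```text
t 17.0 q [-0.111  0.084  2.226  1.168  1.442 -0.744] p [0.4388 0.2814 0.1878] tz [-0.065  0.925 -0.374] ty [ 0.998  0.069 -0.003] F [-0.4  0.2 -1. ] op 0.24 ff 56.3
[0.4400065  0.26408245 0.19479731]
(0.48, 0.2, 0.22, 97, 112) q [ 0.38  0.07  1.92 -0.39  1.28  0.39] maxstep 0.09 err 0.0 E [-0.02  0.1   0.69] W [0.47 0.3  0.46]
(0.53, 0.113, 0.2, 187, 112) q [ 0.   -0.16  2.18  0.07  0.74 -1.73] maxstep 0.12 err 0.0 E [-0.08  0.1   0.69] W [0.43 0.1  0.44]
(0.53, 0.113, 0.04, 187, 112) q [ 0.    0.11  2.27  0.12  0.39 -1.79] maxstep 0.02 err 0.0 E [0.04 0.1  0.69] W [0.43 0.1  0.28]
```

step_arm(increments=[[[2,-4.4,1.75],[-0.0784,-0.0054,0]],[[2,-4.4,1.75],[-0.0784,-0.0054,0]],[[2,-4.4,1.75],[-0.0784,-0.0054,0]],[[2,-4.4,1.75],[-0.0784,-0.0054,0]],[[2,-4.4,1.75],[-0.0784,-0.0054,0]],[[2,-4.4,1.75],[-0.0784,-0.0054,0]],[[2,-4.4,1.75],[-0.0784,-0.0054,0]],[[2,-4.4,1.75],[-0.0784,-0.0054,0]]])

```text
time: 17.67
eef_pos: [0.4551, 0.246, 0.202]
tcp_rot: [0.657, 0.702, 0.187, -0.2]
contact_force: [0.4, -0.4, -2.2]
opening: 0.241
finger_force: 56.3
```

step_arm(increments=[[[2,-4.4,1.75],[-0.0784,-0.0054,0]],[[2,-4.4,1.75],[-0.0784,-0.0054,0]],[[2,-4.4,1.75],[-0.0784,-0.0054,0]],[[2,-4.4,1.75],[-0.0784,-0.0054,0]],[[2,-4.4,1.75],[-0.0784,-0.0054,0]],[[2,-4.4,1.75],[-0.0784,-0.0054,0]],[[2,-4.4,1.75],[-0.0784,-0.0054,0]],[[2,-4.4,1.75],[-0.0784,-0.0054,0]]])

```text
time: 18.33
eef_pos: [0.471, 0.2109, 0.2159]
tcp_rot: [0.682, 0.73, -0.025, 0.027]
contact_force: [-0.5, 0.4, -1.8]
opening: 0.246
finger_force: 56.3
```

step_arm(increments=[[[2,-4.4,1.75],[-0.0784,-0.0054,0]],[[2,-4.4,1.75],[-0.0784,-0.0054,0]],[[2,-4.4,1.75],[-0.0784,-0.0054,0]],[[2,-4.4,1.75],[-0.0784,-0.0054,0]],[[0,0,0],[0,0,0]],[[0,0,0],[0,0,0]]])

```text
time: 18.83
eef_pos: [0.4788, 0.1941, 0.2222]
tcp_rot: [0.67, 0.718, -0.13, 0.139]
contact_force: [0.4, 0.1, -1.1]
opening: 0.24
finger_force: 56.3
```

step_arm(increments=[[[2.8,-3.75,-2.5],[0,0,0.081]],[[2.8,-3.75,-2.5],[0,0,0.081]],[[2.8,-3.75,-2.5],[0,0,0.081]],[[2.8,-3.75,-2.5],[0,0,0.081]],[[2.8,-3.75,-2.5],[0,0,0.081]],[[2.8,-3.75,-2.5],[0,0,0.081]],[[2.8,-3.75,-2.5],[0,0,0.081]],[[2.8,-3.75,-2.5],[0,0,0.081]]])

```text
time: 19.5
eef_pos: [0.5017, 0.163, 0.2034]
tcp_rot: [0.406, 0.894, -0.077, 0.173]
contact_force: [0.5, 0.6, -1.0]
opening: 0.238
finger_force: 56.3
```

step_arm(increments=[[[2.8,-3.75,-2.5],[0,0,0.081]],[[2.8,-3.75,-2.5],[0,0,0.081]],[[2.8,-3.75,-2.5],[0,0,0.081]],[[2.8,-3.75,-2.5],[0,0,0.081]],[[2.8,-3.75,-2.5],[0,0,0.081]],[[2.8,-3.75,-2.5],[0,0,0.081]],[[2.8,-3.75,-2.5],[0,0,0.081]],[[2.8,-3.75,-2.5],[0,0,0.081]]])

```text
time: 20.17
eef_pos: [0.524, 0.133, 0.1835]
tcp_rot: [0.1, 0.977, -0.018, 0.189]
contact_force: [0.2, -0.1, -1.0]
opening: 0.244
finger_force: 56.3
```

step_arm(increments=[[[2.8,-3.75,-2.5],[0,0,0.081]],[[2.8,-3.75,-2.5],[0,0,0.081]],[[2.8,-3.75,-2.5],[0,0,0.081]],[[2.8,-3.75,-2.5],[0,0,0.081]],[[0,0,0],[0,0,0]],[[0,0,0],[0,0,0]]])

```text
time: 20.67
eef_pos: [0.5354, 0.1177, 0.1737]
tcp_rot: [-0.055, 0.98, 0.013, 0.19]
contact_force: [-0.3, 0.4, -1.3]
opening: 0.242
finger_force: 56.3
```

Run:
```python
from h import *
st(); wcam('w7')
a=np.load('pics/w7.npy'); b=save('scene','s7')[165:285,160:290];c=save('top','t7')[120:250,180:290]
f=lambda x:cv2.resize(x,(288,192),interpolation=cv2.INTER_CUBIC)
cv2.imwrite('pics/m7.png',np.hstack([a,np.vstack([f(b),f(c)])])[:,:,::-1])
```

```text
t 20.67 q [ 0.012 -0.133  2.167  0.062  0.728 -1.709] p [0.5354 0.1177 0.1737] tz [ 0.371  0.046 -0.928] ty [-0.113  0.994  0.004] F [-0.3  0.4 -1.3] op 0.242 ff 56.3
```

View pics/m7.png

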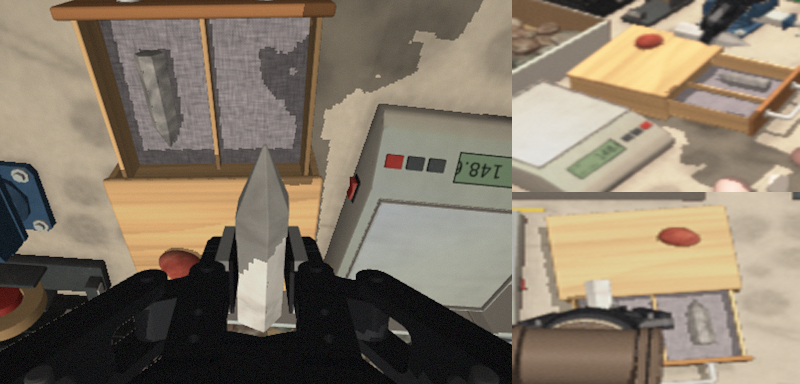

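The tower is held level at wrist (262,150–325), pointing toward the drawer front. The empty bay lies between the divider (211–217) and the outer wall (308–297). Now I'll locate the bay from this view.

Run:
```python
from h import *
T=np.load('pics/w7_T.npy')
for n,u,v,z in [('plate inner L top',308,18,.058),('plate inner R top',103,20,.058),('divider front',211,18,.028),('divider back',217,168,.028),('outer wall front',308,22,.048),('outer wall back',299,164,.048),('unit front L',321,178,.066),('unit front R',105,181,.066)]:
  print(n,wz(T,u,v,z).round(4))
# tower axis: tip and foot at tool geometry
s=readout.get_state();tz=R.from_quat(s['tcp_rot']).apply([0,0,1]);A=s['eef_pos']-.008*tz;print('A',A)
print('tip',wz(T,265,150,A[2]).round(4))
print('hexshoulder L/R',wz(T,237,205,A[2]),wz(T,288,205,A[2]))
```

```text
plate inner L top [0.4547 0.1392 0.058 ]
plate inner R top [0.47   0.0125 0.058 ]
divider front [0.4668 0.0758 0.028 ]
divider back [0.5936 0.0837 0.028 ]
outer wall front [0.4585 0.1412 0.048 ]
outer wall back [0.5681 0.1555 0.048 ]
unit front L [0.5682 0.1721 0.066 ]
unit front R [ 0.5908 -0.0045  0.066 ]
A [0.53262659 0.11847991 0.18165106]
tip [0.4792 0.1136 0.1817]
hexshoulder L/R [0.50595249 0.10538983 0.18165106] [0.5036924  0.12593492 0.18165106]
```

The bay fit agrees with both the handle-based estimate and the given sizes. The tower has to go 14 mm toward the front so its foot clears the unit's top edge. Lowering now.

step_arm(increments=[[[-7,-1.4,0],[0,0,0]],[[-6.8,-1.3,-5],[0,0,0]],[[0,0,-15],[0,0,0]],[[0,0,-20],[0,0,0]],[[0,0,-20],[0,0,0]],[[0,0,-18],[0,0,0]],[[0,0,-10],[0,0,0]],[[0,0,0],[0,0,0]]])

```text
time: 21.48
eef_pos: [0.5192, 0.1162, 0.0829]
tcp_rot: [-0.058, 0.981, 0.013, 0.187]
contact_force: [0.0, -0.3, -1.4]
opening: 0.241
finger_force: 56.3
```

step_arm(increments=[[[0,0,0],[0,0,0]],[[0,0,0],[0,0,0]]])

```text
time: 21.65
eef_pos: [0.5228, 0.1161, 0.0875]
tcp_rot: [-0.058, 0.98, 0.013, 0.191]
contact_force: [-0.1, -0.1, -0.5]
opening: 0.24
finger_force: 56.3
```

Run:
```python
from h import *
st(); T=wcam('w8',(80,0,400,384),1.5)
```

```text
t 21.65 q [ 0.008 -0.025  2.25   0.086  0.534 -1.745] p [0.5228 0.1161 0.0875] tz [ 0.374  0.047 -0.926] ty [-0.118  0.993  0.003] F [-0.1 -0.1 -0.5] op 0.24 ff 56.3
```

View pics/w8.png

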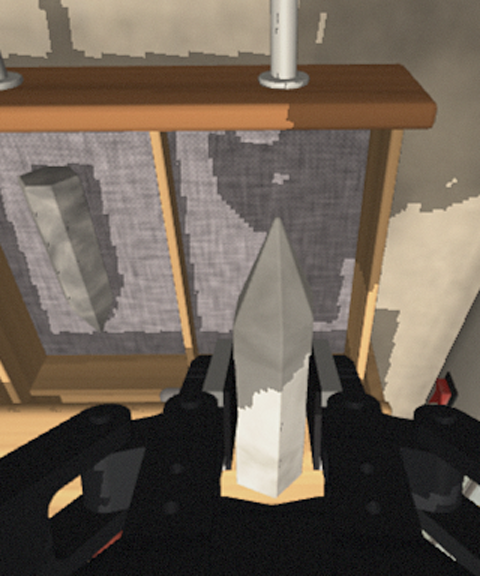

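This view shows the tower over the bay, tip at crop (278,220) and foot at (270,492). That makes 12 viewed pictures and I was allowed 10, so I won't view any more and will work from numbers. First I'll check the foot's clearance to the unit's front edge.

Run:
```python
from h import *
T=np.load('pics/w8_T.npy');u=np.array([.992,.125,0]);v=np.array([-.125,.992,0])
f=lambda x,y,z:wz(T,x/1.5+80,y/1.5,z)
A=.0949
for n,x,y,z in [('tip',278,220,A),('foot end top',270,485,A+.01),('foot end low',270,497,A),('plate inner',170,130,.058),('unit front',40,405,.066),('div front',158,130,.028),('div back',192,352,.028),('outer in front',390,130,.048),('outer in back',360,352,.048)]:
  p=f(x,y,z);print(n,p.round(4),'u',(p@u).round(4),'v',(p@v).round(4))
```

```text
tip [0.4654 0.1117 0.0949] u 0.4757 v 0.0526
foot end top [0.5644 0.1212 0.1049] u 0.575 v 0.0497
foot end low [0.5906 0.1242 0.0949] u 0.6014 v 0.0494
plate inner [0.4609 0.0804 0.058 ] u 0.4672 v 0.0221
unit front [0.5813 0.0267 0.066 ] u 0.58 v -0.0462
div front [0.473  0.0712 0.028 ] u 0.4781 v 0.0115
div back [0.5824 0.0848 0.028 ] u 0.5883 v 0.0114
outer in front [0.4569 0.146  0.048 ] u 0.4715 v 0.0878
outer in back [0.5532 0.1589 0.048 ] u 0.5686 v 0.0885
```

step_arm(increments=[[[-2.5,-0.3,0],[0,0,0]],[[0,0,-8],[0,0,0]],[[0,0,-12],[0,0,0]],[[0,0,-8],[0,0,0]],[[0,0,-3],[0,0,0]],[[0,0,0],[0,0,0]]])

```text
time: 22.2
eef_pos: [0.5186, 0.1157, 0.0538]
tcp_rot: [-0.057, 0.98, 0.013, 0.189]
contact_force: [-0.6, 0.2, -0.8]
opening: 0.243
finger_force: 56.3
```

step_arm(increments=[[[0,0,-5],[0,0,0]],[[0,0,-8],[0,0,0]],[[0,0,-8],[0,0,0]],[[0,0,-5],[0,0,0]],[[0,0,-2],[0,0,0]],[[0,0,0],[0,0,0]],[[0,0,0],[0,0,0]]])

```text
time: 22.78
eef_pos: [0.5195, 0.1157, 0.027]
tcp_rot: [-0.057, 0.98, 0.013, 0.19]
contact_force: [-0.1, -0.1, -1.9]
opening: 0.241
finger_force: 56.3
```

Run:
```python
from h import *
st()
```

```text
t 22.78 q [ 0.007  0.094  2.272  0.114  0.397 -1.777] p [0.5195 0.1157 0.027 ] tz [ 0.371  0.047 -0.927] ty [-0.117  0.993  0.003] F [-0.1 -0.1 -1.9] op 0.241 ff 56.3
```

step_arm(increments=[[[0,0,-1],[0,0,0]],[[0,0,-1],[0,0,0]],[[0,0,0],[0,0,0]],[[0,0,0],[0,0,0]]])

```text
time: 23.12
eef_pos: [0.5196, 0.1157, 0.0253]
tcp_rot: [-0.057, 0.98, 0.013, 0.19]
contact_force: [0.1, 0.9, -1.1]
opening: 0.246
finger_force: 56.3
```

step_arm(increments=[[[0,0,-0.7],[0,0,0]],[[0,0,0],[0,0,0]],[[0,0,0],[0,0,0]]])

```text
time: 23.37
eef_pos: [0.5195, 0.1157, 0.0245]
tcp_rot: [-0.057, 0.98, 0.013, 0.19]
contact_force: [0.8, 0.3, -1.0]
opening: 0.247
finger_force: 56.3
```

step_arm(increments=[[[0,0,-0.7],[0,0,0]],[[0,0,0],[0,0,0]],[[0,0,0],[0,0,0]]])

```text
time: 23.62
eef_pos: [0.5194, 0.1157, 0.0237]
tcp_rot: [-0.057, 0.98, 0.013, 0.19]
contact_force: [-0.1, 0.3, -0.6]
opening: 0.246
finger_force: 56.3
```

step_arm(increments=[[[0,0,-0.6],[0,0,0]],[[0,0,0],[0,0,0]],[[0,0,0],[0,0,0]]])

```text
time: 23.87
eef_pos: [0.5196, 0.1157, 0.0233]
tcp_rot: [-0.057, 0.98, 0.013, 0.19]
contact_force: [-0.3, 0.1, -0.6]
opening: 0.245
finger_force: 56.2
```

step_arm(increments=[[[0,0,-0.6],[0,0,0]],[[0,0,0],[0,0,0]],[[0,0,0],[0,0,0]]])

```text
time: 24.12
eef_pos: [0.52, 0.1157, 0.023]
tcp_rot: [-0.057, 0.98, 0.013, 0.191]
contact_force: [-0.8, -0.2, 2.0]
opening: 0.24
finger_force: 56.4
```

step_arm(increments=[[[0,0,-0.5],[0,0,0]],[[0,0,0],[0,0,0]],[[0,0,0],[0,0,0]]])

```text
time: 24.37
eef_pos: [0.5205, 0.1158, 0.0229]
tcp_rot: [-0.057, 0.98, 0.013, 0.191]
contact_force: [-0.4, 1.3, 3.7]
opening: 0.242
finger_force: 56.7
```

The tower touched the floor at the expected height, with its axis about 14 mm above the bay floor. I'll release slowly.

step_arm(increments=[[[0,0,0],[0,0,0]],[[0,0,0],[0,0,0]],[[0,0,0],[0,0,0]]], fingers=-0.46, grip_force=20)

```text
time: 24.62
eef_pos: [0.5188, 0.1157, 0.0214]
tcp_rot: [-0.057, 0.98, 0.013, 0.19]
contact_force: [0.1, 0.4, 0.7]
opening: 0.269
finger_force: 0.2
```

step_arm(increments=[[[0,0,0],[0,0,0]],[[0,0,0],[0,0,0]]], fingers=-0.43)

```text
time: 24.78
eef_pos: [0.5189, 0.1156, 0.0215]
tcp_rot: [-0.057, 0.98, 0.013, 0.19]
contact_force: [-0.2, 0.9, 0.2]
opening: 0.289
finger_force: 0.1
```

step_arm(increments=[[[0,0,0],[0,0,0]],[[0,0,0],[0,0,0]]], fingers=-0.39)

```text
time: 24.95
eef_pos: [0.5193, 0.1157, 0.0219]
tcp_rot: [-0.057, 0.98, 0.013, 0.19]
contact_force: [0.2, 0.6, -0.6]
opening: 0.304
finger_force: 0.1
```

step_arm(increments=[[[0,0,0],[0,0,0]],[[0,0,0],[0,0,0]]], fingers=-0.34)

```text
time: 25.12
eef_pos: [0.5194, 0.1157, 0.022]
tcp_rot: [-0.057, 0.98, 0.013, 0.19]
contact_force: [-0.5, 0.2, -0.1]
opening: 0.328
finger_force: 0.1
```

step_arm(increments=[[[0,0,0],[0,0,0]],[[0,0,0],[0,0,0]],[[0,0,0],[0,0,0]]], fingers=-0.2)

```text
time: 25.37
eef_pos: [0.5196, 0.1157, 0.0222]
tcp_rot: [-0.057, 0.98, 0.013, 0.19]
contact_force: [0.2, -0.6, 0.7]
opening: 0.402
finger_force: 0.0
```

Run:
```python
from h import *
st()
```

```text
t 25.37 q [ 0.007  0.105  2.272  0.117  0.385 -1.78 ] p [0.5196 0.1157 0.0222] tz [ 0.372  0.047 -0.927] ty [-0.117  0.993  0.003] F [ 0.2 -0.6  0.7] op 0.402 ff 0.0
```

step_arm(increments=[[[0,0,3],[0,0,0]],[[0,0,8],[0,0,0]],[[0,0,16],[0,0,0]],[[0,0,24],[0,0,0]],[[0,0,28],[0,0,0]],[[0,0,28],[0,0,0]],[[0,0,25],[-0.0119,0.0947,0]],[[0,0,18],[-0.0119,0.0947,0]]])

```text
time: 26.03
eef_pos: [0.5191, 0.1156, 0.1757]
tcp_rot: [-0.058, 0.994, 0.006, 0.096]
contact_force: [0.6, 0.8, 0.3]
opening: 0.404
finger_force: 0.0
```

step_arm(increments=[[[0,0,0],[-0.0119,0.0947,0]],[[0,0,0],[-0.0119,0.0947,0]],[[0,0,0],[0,0,0]]])

```text
time: 26.28
eef_pos: [0.5223, 0.1156, 0.1743]
tcp_rot: [-0.058, 0.998, -0.0, 0.002]
contact_force: [0.2, -0.1, 0.3]
opening: 0.398
finger_force: 0.0
```

Run:
```python
from h import *
st(); T=wcam('w9')
a=np.load('pics/w9.npy').astype(int)
u=np.array([.992,.125,0]);v=np.array([-.125,.992,0]);O=np.array([.4676*.992-.0498*.125,.4676*.125+.0498*.992,0])
# rectify bay floor plane (z=.028) to 2mm grid & print brightness
c=cams.get_calibration('wrist');Ti=np.linalg.inv(T)
def pj(P):
    q=Ti[:3,:3]@P+Ti[:3,3];return c['cx']+c['fx']*q[0]/-q[2],c['cy']+c['fy']*q[1]/q[2]
for i in range(-8,126,5):
    row=''
    for j in range(-44,46,3):
        P=O+u*i/1000+v*j/1000;P[2]=.03
        x,y=map(int,map(round,pj(P)))
        if 0<=x<512 and 0<=y<384:
            p=a[y,x];s=p.max()-p.min();row+='w' if s>45 else ('k' if p.mean()<45 else str(int(p.mean()//26)))
        else: row+=' '
    print(i,row)
```

```text
t 26.28 q [ 0.028  0.031  1.974 -0.     1.132 -1.659] p [0.5223 0.1156 0.1743] tz [ 0.004 -0.    -1.   ] ty [-0.117  0.993 -0.001] F [ 0.2 -0.1  0.3] op 0.398 ff 0.0
-8 555555555555555777533355555555
-3 wwwwwwwwwwwwwwwwwwwwwwwwwwwwww
2 3ww3333333433343443434434442ww
7 4ww34544545544555545555444522w
12 5ww43545545555447735444555522w
17 5ww354444555554477345544455w2w
22 4ww2544444445544774354544443ww
27 5ww3555455555546776434455543ww
32 5ww3555545544447777343554543ww
37 5ww34554554444578885454455432w
42 5ww35555555444577884334445522w
47 5ww35555555444688884444554312w
52 4ww34455555554655674333332322w
57 5ww34545555555355554332333322w
62 4ww35455545554555553323333322w
67 5ww3555455555555555433333332ww
72 5ww35545555555555554335433321w
77 5ww35555544555665554434445521w
82 4ww244555555448888854344544w2w
87 5ww245555545548888844355444w2w
92 5ww355555545558777744254555www
97 5ww3555544554587888444555543ww
102 4ww3455454555588888443555543ww
107 5ww35554555555888884354444432w
112 4ww33345544544888774444443432w
117 22k233233333333333332332333k22
122 2kk133333333333333333333232kk2
```

The numeric check shows the tower lying flat in the bay, point toward the front, about 10 to 115 mm from the front plate. Next is the handle, to close the drawer.

step_arm(increments=[[[-6,-3.4,0],[0,0,-0.0976]],[[-6,-3.4,0],[0,0,-0.0976]],[[-6,-3.4,0],[0,0,-0.0976]],[[-6,-3.4,0],[0,0,-0.0976]],[[-6,-3.4,0],[0,0,-0.0976]],[[-6,-3.4,0],[0,0,-0.0976]],[[-6,-3.4,0],[0,0,-0.0976]],[[-6,-3.4,0],[0,0,-0.0976]]], fingers=-0.5)

```text
time: 27.0
eef_pos: [0.47, 0.0884, 0.1715]
tcp_rot: [0.328, 0.945, -0.0, 0.001]
contact_force: [-0.5, -0.1, -0.1]
opening: 0.249
finger_force: 0.0
```

step_arm(increments=[[[-6,-3.4,0],[0,0,-0.0976]],[[-6,-3.4,0],[0,0,-0.0976]],[[-6,-3.4,0],[0,0,-0.0976]],[[-6,-3.4,0],[0,0,-0.0976]],[[-6,-3.4,0],[0,0,-0.0976]],[[-6,-3.4,0],[0,0,-0.0976]],[[-6,-3.4,0],[0,0,-0.0976]],[[-6,-3.4,0],[0,0,-0.0976]]])

```text
time: 27.67
eef_pos: [0.422, 0.0613, 0.1714]
tcp_rot: [0.663, 0.749, -0.0, 0.001]
contact_force: [0.7, -0.6, 0.1]
opening: 0.247
finger_force: 0.0
```

step_arm(increments=[[[0,0,0],[0,0,0]],[[0,0,0],[0,0,0]],[[0,0,0],[0,0,0]]])

```text
time: 27.92
eef_pos: [0.4233, 0.0614, 0.172]
tcp_rot: [0.66, 0.751, -0.0, 0.001]
contact_force: [-1.0, -0.5, 0.1]
opening: 0.253
finger_force: 0.0
```

Run:
```python
from h import *
st(); T=wcam('w10')
a=np.load('pics/w10.npy').astype(int)
c=cams.get_calibration('wrist');Ti=np.linalg.inv(T)
def pj(P):
    q=Ti[:3,:3]@P+Ti[:3,3];return c['cx']+c['fx']*q[0]/-q[2],c['cy']+c['fy']*q[1]/q[2]
u=np.array([.992,.125,0]);v=np.array([-.125,.992,0]);H=np.array([.4232,.0625,.036])
for j in range(60,-20,-8):
    row=''
    for i in range(-20,44,2):
        x,y=map(int,map(round,pj(H+u*i/1000+v*j/1000)))
        if 0<=x<512 and 0<=y<384:
            p=a[y,x];row+='w' if p.max()-p.min()>60 else str(int(p.mean()//26))
        else: row+=' '
    print(j,row)
```

```text
t 27.92 q [-9.300e-02 -2.270e-01  2.215e+00 -2.000e-03  1.153e+00 -2.200e-01] p [0.4233 0.0614 0.172 ] tz [ 0.001 -0.002 -1.   ] ty [0.992 0.128 0.001] F [-1.  -0.5  0.1] op 0.253 ff 0.0
60 44444444444444444433333333112www
52 44444444444444444433345434421www
44 64445677735554444444444444432www
36 77777777745547776666666663112www
28 77777777748877776666666653112www
20 7777777775887777666666666311wwww
12 7777777774886677776666666311wwww
4 77777777758866777666666663112www
-4 77777777748866777666666653112www
-12 7777777775886677776666656311wwww
```

The bar is where I expected it, within about 1 mm. Going down to grip it.

step_arm(increments=[[[0,0,-15],[0,0,0]],[[0,0,-28],[0,0,0]],[[0,0,-30],[0,0,0]],[[0,0,-30],[0,0,0]],[[0,0,-25],[0,0,0]],[[0,0,-15],[0,0,0]],[[0,0,-9],[0,0,0]],[[0,0,0],[0,0,0]]])

```text
time: 28.63
eef_pos: [0.422, 0.0615, 0.0181]
tcp_rot: [0.661, 0.751, -0.002, -0.001]
contact_force: [-0.4, 1.1, -0.4]
opening: 0.249
finger_force: 0.0
```

step_arm(increments=[[[0,0,0],[0,0,0]],[[0,0,0],[0,0,0]],[[0,0,0],[0,0,0]],[[0,0,0],[0,0,0]]], fingers=-1, grip_force=40)

```text
time: 28.97
eef_pos: [0.4241, 0.0613, 0.0207]
tcp_rot: [0.661, 0.75, -0.0, 0.002]
contact_force: [1.4, 0.9, -5.4]
opening: 0.077
finger_force: 38.8
```

step_arm(increments=[[[1,0.1,0],[0,0,0]],[[2,0.3,0],[0,0,0]],[[3,0.4,0],[0,0,0]],[[4,0.5,0],[0,0,0]],[[5,0.6,0],[0,0,0]],[[5,0.6,0],[0,0,0]],[[5,0.6,0],[0,0,0]],[[5,0.6,0],[0,0,0]]])

```text
time: 29.63
eef_pos: [0.4547, 0.0652, 0.0206]
tcp_rot: [0.661, 0.75, -0.0, 0.001]
contact_force: [-1.8, 1.2, 5.6]
opening: 0.069
finger_force: 39.8
```

step_arm(increments=[[[5,0.6,0],[0,0,0]],[[5,0.6,0],[0,0,0]],[[5,0.6,0],[0,0,0]],[[5,0.6,0],[0,0,0]],[[5,0.6,0],[0,0,0]],[[5,0.6,0],[0,0,0]],[[5,0.6,0],[0,0,0]],[[5,0.6,0],[0,0,0]]])

```text
time: 30.3
eef_pos: [0.4946, 0.0702, 0.0206]
tcp_rot: [0.661, 0.75, -0.0, 0.001]
contact_force: [-1.6, 2.0, 6.5]
opening: 0.071
finger_force: 39.8
```

step_arm(increments=[[[5,0.6,0],[0,0,0]],[[5,0.6,0],[0,0,0]],[[5,0.6,0],[0,0,0]],[[4,0.5,0],[0,0,0]],[[4,0.5,0],[0,0,0]],[[3,0.4,0],[0,0,0]],[[2,0.3,0],[0,0,0]],[[0,0,0],[0,0,0]]])

```text
time: 30.97
eef_pos: [0.523, 0.0737, 0.0206]
tcp_rot: [0.661, 0.75, 0.0, 0.001]
contact_force: [0.3, 2.7, 4.2]
opening: 0.072
finger_force: 39.8
```

Run:
```python
from h import *
st()
```

```text
t 30.97 q [-5.200e-02  2.460e-01  2.062e+00 -2.000e-03  8.310e-01 -1.770e-01] p [0.523  0.0737 0.0206] tz [ 0.003 -0.001 -1.   ] ty [0.992 0.126 0.002] F [0.3 2.7 4.2] op 0.072 ff 39.8
```

step_arm(increments=[[[1.5,0.2,0],[0,0,0]],[[1.5,0.2,0],[0,0,0]],[[1.5,0.2,0],[0,0,0]],[[1.5,0.2,0],[0,0,0]],[[1,0.1,0],[0,0,0]],[[1,0.1,0],[0,0,0]]])

```text
time: 31.47
eef_pos: [0.5298, 0.0746, 0.0205]
tcp_rot: [0.661, 0.75, -0.001, 0.001]
contact_force: [-3.9, 1.4, 8.2]
opening: 0.075
finger_force: 40.2
```

step_arm(increments=[[[1,0.1,0],[0,0,0]],[[1,0.1,0],[0,0,0]],[[1,0.1,0],[0,0,0]],[[1,0.1,0],[0,0,0]],[[0,0,0],[0,0,0]]])

```text
time: 31.88
eef_pos: [0.5317, 0.0748, 0.0205]
tcp_rot: [0.661, 0.751, -0.003, -0.002]
contact_force: [-8.5, 1.2, 12.9]
opening: 0.076
finger_force: 40.6
```

step_arm(increments=[[[1,0.1,0],[0,0,0]],[[1,0.1,0],[0,0,0]],[[1,0.1,0],[0,0,0]],[[0,0,0],[0,0,0]]])

```text
time: 32.22
eef_pos: [0.5357, 0.0753, 0.0205]
tcp_rot: [0.661, 0.75, -0.001, -0.0]
contact_force: [-3.5, 2.5, 8.9]
opening: 0.078
finger_force: 40.2
```

step_arm(increments=[[[1,0.1,0],[0,0,0]],[[1,0.1,0],[0,0,0]],[[0,0,0],[0,0,0]]])

```text
time: 32.47
eef_pos: [0.5405, 0.0759, 0.0206]
tcp_rot: [0.661, 0.75, 0.002, 0.002]
contact_force: [3.6, 5.2, 1.3]
opening: 0.077
finger_force: 39.6
```

step_arm(increments=[[[1,0.1,0],[0,0,0]],[[1,0.1,0],[0,0,0]],[[0,0,0],[0,0,0]],[[0,0,0],[0,0,0]]])

```text
time: 32.8
eef_pos: [0.5419, 0.0761, 0.0206]
tcp_rot: [0.661, 0.75, 0.001, 0.002]
contact_force: [2.0, 5.6, 3.1]
opening: 0.074
finger_force: 39.7
```

step_arm(increments=[[[1,0.1,0],[0,0,0]],[[1,0.1,0],[0,0,0]],[[0,0,0],[0,0,0]],[[0,0,0],[0,0,0]]])

```text
time: 33.13
eef_pos: [0.5419, 0.0761, 0.0205]
tcp_rot: [0.661, 0.75, -0.001, -0.0]
contact_force: [-3.1, 4.6, 9.7]
opening: 0.071
finger_force: 40.3
```

The drawer is at its end stop: position holds while the force turns to resistance. Releasing and lifting clear.

step_arm(increments=[[[-1,0,0],[0,0,0]],[[0,0,0],[0,0,0]],[[0,0,0],[0,0,0]],[[0,0,0],[0,0,0]]], fingers=-0.5)

```text
time: 33.47
eef_pos: [0.5388, 0.0751, 0.0194]
tcp_rot: [0.66, 0.751, -0.004, -0.001]
contact_force: [-8.5, 0.1, 8.6]
opening: 0.248
finger_force: 0.0
```

step_arm(increments=[[[0,0,8],[0,0,0]],[[0,0,20],[0,0,0]],[[0,0,30],[0,0,0]],[[0,0,30],[0,0,0]],[[-5,0,30],[0,0,0]],[[-10,0,30],[0,0,0]],[[-10,0,20],[0,0,0]],[[0,0,0],[0,0,0]]])

```text
time: 34.13
eef_pos: [0.5183, 0.0751, 0.1933]
tcp_rot: [0.661, 0.75, 0.002, 0.005]
contact_force: [0.2, -0.1, 0.0]
opening: 0.249
finger_force: 0.0
```

step_arm(increments=[[[0,0,0],[0,0,0]],[[0,0,0],[0,0,0]]])

```text
time: 34.3
eef_pos: [0.516, 0.0753, 0.1869]
tcp_rot: [0.661, 0.75, -0.001, 0.0]
contact_force: [-0.5, 0.5, -0.5]
opening: 0.251
finger_force: 0.0
```

Run:
```python
from h import *
st(); T=wcam('w11'); t=save('top','t11').astype(int); t0=np.load('pics/t0.npy').astype(int)
a=np.load('pics/w11.npy').astype(int)
c=cams.get_calibration('wrist');Ti=np.linalg.inv(T)
def pj(P):
    q=Ti[:3,:3]@P+Ti[:3,3];return c['cx']+c['fx']*q[0]/-q[2],c['cy']+c['fy']*q[1]/q[2]
u=np.array([.992,.125,0]);v=np.array([-.125,.992,0]);H=np.array([.5419,.0775,.036])
for z,js in((.036,(32,16)),(.062,(70,40,20))):
  for j in js:
    row=''
    for i in range(-20,60,2):
        P=H+u*i/1000+v*j/1000;P[2]=z
        x,y=map(int,map(round,pj(P)))
        if 0<=x<512 and 0<=y<384:
            p=a[y,x];row+='w' if p.max()-p.min()>60 else str(int(p.mean()//26))
        else: row+=' '
    print(z,j,row)
# bystanders: red stone and jar lid in top view
for n,f,box in(('red',lambda b:(b[...,0]-b[...,1]>70)&(b[...,1]<70),(225,135,262,165)),('lid',lambda b:b.max(2)<50,(350,210,385,240))):
  for im in(t0,t):
    b=im[box[1]:box[3],box[0]:box[2]];ys,xs=np.nonzero(f(b));print(n,len(xs),xs.mean()+box[0],ys.mean()+box[1])
```

```text
t 34.3 q [-0.049 -0.011  1.992 -0.003  1.162 -0.174] p [0.516  0.0753 0.1869] tz [-0.001 -0.003 -1.   ] ty [ 0.992  0.126 -0.002] F [-0.5  0.5 -0.5] op 0.251 ff 0.0
0.036 32 44444442256544445555555331111www23wwwwww
0.036 16 55555553356645555555555331111www2wwwwwww
0.062 70 2222222222222222223333210112w2wwwwwwwwww
0.062 40 44444432565344444555532101wwwwwwwwwwwwww
0.062 20 55555543565555555555532111www2wwwwwwwwww
red 10 238.9 151.6
red 5 240.0 153.2
lid 3 360.3333333333333 226.0
lid 2 360.5 226.5
```

```bash
python3 -c "
from plant import sign_off
print(sign_off())"
```

```text
the job is handed in; nothing more can be done
None
```

I laid the tall tower flat in the empty bay, pushed the drawer fully home past its catch and handed the job in at about 34 s; I never touched the short tower, jar or flat stone, but I viewed 12 pictures where the limit was 10.

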